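# Make up a cylinder set and a knob set in the kit trays

### The job

Make up the two door sets that go out today. Blue tray: stand the rim cylinder on its face in the round recess, slip the metal ring down over it until it rests on the flange, and lay the green-headed key flat in the long recess. Yellow tray: stand the door knob on its black face in the round recess and lay the black oval keyhole plate flat in the long recess; leave the pink-headed key and the small cam lock where they lie.

Things in the scene. Friction and masses are not known exactly. Their poses are not given: they have to be found in the camera images.
- tray_yellow: black kit tray with yellow recess floors, fixed on a plywood board whose top is 45 mm above the bench; 106 (x) x 170 (y) x 15 mm. Origin: centre of its underside, z up. Two recesses 10 mm deep, floors 5 mm above its underside: a round one, 60 mm across, centre at y +46 mm; a long one, 84 mm in y by 50 in x, centre at y -36 mm, with finger cut-outs of the same depth at its middle (40 mm in y) that widen it to 96 mm in x.
- tray_blue: black kit tray with blue recess floors, fixed on a plywood board whose top is 45 mm above the bench; 106 (x) x 170 (y) x 15 mm. Origin: centre of its underside, z up. Two recesses 10 mm deep, floors 5 mm above its underside: a round one, 60 mm across, centre at y +46 mm; a long one, 84 mm in y by 50 in x, centre at y -36 mm, with finger cut-outs of the same depth at its middle (40 mm in y) that widen it to 96 mm in x.
- knob_centre (a point): door knob standing on its black face, thin brass stem up. Point: on its axis, 31 mm above the face; z along the axis, up. From the face upward: black disc 45 mm across to 9 mm, bright round body 39 mm across to 34 mm, stem 14 mm across from 34 mm to the top at 62 mm. About 150 g.
- cylinder_centre (a point): rim lock cylinder standing on its flanged face, flat tail blade up. Point: on its axis, 29 mm above the face; z along the axis, up. From the face upward: flange 45 mm across to 11 mm, round body from 11 to 40 mm that narrows from 36 to 29 mm across (grasp here), brass plug 17 mm across to 43 mm, tail blade 15 x 4 mm to the top at 58 mm. About 170 g.
- ring_centre (a point): a plain grey metal ring (the cylinder's rose) lying flat: 47 mm outside, bore 40 mm, 19 mm high. Point: its centre, half-way up; z is its axis. Over the cylinder's body it comes to rest on the flange, its underside 11 mm above the cylinder's face. About 60 g.
- plate_centre (a point): a black oval keyhole plate lying flat: 37 mm (its x) by 68 mm (its y), 6 mm thick. Point: its centre, half-way up.
- green_key_centre (a point): the key with the green round head, lying flat: 60 mm long along its y, 6 mm thick. Point: the middle of its length, half-way up. The head, 29 mm across, is centred 17 mm from this point towards +y; the blade, 8 mm wide and 2 mm thick, points to -y.
- pink_key_centre (a point): the key with the pink round head, shaped as the green one; stays where it is. Point: the middle of its length, half-way up.
- small_lock_centre (a point): a small cam lock, bright with a brass-coloured bar on its face, lying beside the left tray, 36 x 36 x 36 mm; stays where it is. Point: its middle.
There are look-alikes about, which are no part of the job. Leave any turquoise look-alike of the part that bears cylinder_centre alone.

How it is judged:
At the end, for the whole second after the job is handed in: Blue tray: cylinder upright in the round recess (12 mm), ring level on its flange (7 mm off axis, centre 22 to 29.5 mm up), green key flat on the long recess's floor (20 mm). Yellow tray: knob upright in the round recess (12 mm), plate flat in the long one (14 mm). Tilts under 0.12 rad; all at rest (x of knob_centre in the frame of tray_yellow between -0.012 and 0.012 m and y of knob_centre in the frame of tray_yellow between 0.034 and 0.058 m and z of knob_centre in the frame of tray_yellow between 0.032 and 0.041 m and angle between each of knob_centre, plate_centre, cylinder_centre, green_key_centre, ring_centre's own z axis and vertical below 0.12 rad and x of plate_centre in the frame of tray_yellow between -0.014 and 0.014 m and y of plate_centre in the frame of tray_yellow between -0.05 and -0.022 m and z of plate_centre in the frame of tray_yellow between 0.005 and 0.0115 m and x of cylinder_centre in the frame of tray_blue between -0.012 and 0.012 m and y of cylinder_centre in the frame of tray_blue between 0.034 and 0.058 m and z of cylinder_centre in the frame of tray_blue between 0.03 and 0.039 m and x of green_key_centre in the frame of tray_blue between -0.02 and 0.02 m and y of green_key_centre in the frame of tray_blue between -0.056 and -0.016 m and z of green_key_centre in the frame of tray_blue between 0.005 and 0.0115 m and horizontal distance between ring_centre and cylinder_centre below 0.007 m and z of ring_centre in the frame of tray_blue between 0.022 and 0.0295 m and linear speed of each of knob, cylinder, ring, plate, green_key below 0.02 m/s); the robot touches nothing.
It fails at once if a part that is not wanted (pink key, small cam lock) is shifted by more than 20 mm (distance of any of pink_key_centre, small_lock_centre from where it was at the start of the episode above 0.02 m).
It also fails if it takes over 115 s, if anything falls off the work surface, if the arm or the gripper's body presses on something with over 40 N, if the wrist force passes 120 N, or if a joint passes its speed limit or range.

### The arm

A 6-joint arm with a two-finger parallel gripper is mounted at the origin on a cart in front of the work surface, level with it; the furniture and walls round the work are solid. World frame = base frame: x ahead of the robot, y to its left, z up, the work surface at z = 0. Lengths are in m, angles in rad, forces in N, time in s.
With the tool pointing down it reaches from about 0.3 to 0.875 m from the base axis. Payload 4.2 kg.
Tool frame: the origin (TCP) lies at the very end of the fingers, on their centre line; the grasp point (between the pads) lies 19 mm behind it; z points along the fingers, x is the direction in which the jaws open and shut, and the axes are right-handed (so a half turn about z gives the same grasp; the last joint's range is limited). The gripper opens to 85 mm and grips with 20 to 120 N. Pads are 22 mm wide; open, the fingers measure 114 mm over their backs; the gripper's body (76 mm by 85 mm) begins 54 mm behind the grasp point. The pads swing forward as they close: fully open they stand 13 mm farther back than shut.
Start: joints at [-1.147, 0.32, 1.565, -0, 1.257, -0.02], TCP at [0.247, -0.519, 0.231] pointing down, gripper open.
Joint ranges: [-3.11, 3.11], [-0.84, 2.01], [0.21, 2.61], [-1.34, 4.49], [0.05, 2.63], [-2.56, 2.56]. Speed limits (rad/s): [2.57, 2.57, 3.14, 3.14, 3.14, 3.14].

### API

Orientations are given as a rotation vector (axis times angle).
In Python, from plant import ctrl, eyes, sign_off gives the robot as it stands.
- The arm moves only by the shell command python3 -m pendant 'ROWS' [FORCE]. ROWS is JSON, one flat list of numbers, 7 for each row, row after row: the shift along the tool's x, y, z in units of 30 mm (1.0 is 30 mm), then the turn, a rotation vector about the tool's x, y, z in units of 5 degrees (1.0 is 5 degrees), then the opening in per cent of the stroke, from 0 (shut) to 100 (fully open). A call has exactly 10 rows; each row shifts and turns the commanded pose from where the row before left it, along the tool's axes as they then stand; what a row does not reach is not made up. A row lasts 1/8 s, in which the tool goes at most 62.5 mm and 10.7 degrees, less where a joint would pass 70% of its speed; a pose out of reach is approached as far as the arm can. A call is refused whole if a number of a shift passes 1 or a number of a turn 1, either way. A call with a gripper value outside its range is refused whole. The fingers move at their own pace and stop on an object; FORCE is the grip in N (left out, the last holds). Time passes only in rows, so rows that do not move let the fingers close, or fill a call up. It gives the time, the measured TCP pose, the force and the opening at its end, in the units of the state.
- ctrl.state(): the state, without advancing time (a new reading comes with each control period).
- eyes.camera(name): name is "side" or "top" or "wrist"; returns a dict with "frame" (400x640x3 uint8, red, green, blue), "fx", "fy", "cx", "cy" (pixels), "R" (3x3) and "t" (3): a world point X has camera coordinates R X + t. Camera axes: x right, y down, z forward; pixel columns grow to the right and rows downward; lengths in m; the calibration is good to about 2 mm. A picture is of the moment at which its call begins. There is no depth.
- sign_off(): hands the job in, once; it reports no verdict.
The state is a dict: "t": time; "qpos": joint angles; "joint_velocities": joint speeds; "effort": joint torques, N m; "position": TCP position; "ee_rot": TCP orientation; "force": force on the tool from outside, world axes, zero at the start; "moment": the same for the moment, N m; "width": opening from 0.0 (shut) to 1.0 (fully open).
Only numpy, scipy, OpenCV 4.12 (cv2) and the standard library are available. Lean on these libraries where they do the work, as an engineer would, in place of code of your own. Each camera call takes 0.05 s, during which the arm holds its last target.

## Working session

There is one attempt and no reset: what is moved stays moved. The work goes in short steps, Python scripts to look and compute and a shell command to move; the robot and the scene stay as the last step left them, time stands still between calls to the robot, and variables do not carry over. Pictures are saved under pics/ and viewed, and the job is handed in when it is done.

```bash
ls; mkdir -p pics; cat > h.py <<'E'
import numpy as np,cv2,json
from plant import ctrl,eyes
def snap(name,fn):
    c=eyes.camera(name); cv2.imwrite('pics/'+fn+'.png',c['frame'][:,:,::-1])
    np.savez('pics/'+fn+'.npz',**{k:np.array(c[k]) for k in c}); return c
def load(fn): return dict(np.load('pics/'+fn+'.npz'))
def ray(c,u,v):
    R=np.array(c['R']);t=np.array(c['t']); d=R.T@np.array([(u-c['cx'])/c['fx'],(v-c['cy'])/c['fy'],1.]); return -R.T@t,d
def atz(c,u,v,z):
    o,d=ray(c,u,v); return o+d*(z-o[2])/d[2]
def tri(obs):
    A=np.zeros((3,3));b=np.zeros(3);L=[]
    for c,u,v in obs:
        o,d=ray(c,u,v);d=d/np.linalg.norm(d);P=np.eye(3)-np.outer(d,d);A+=P;b+=P@o;L.append((o,P))
    X=np.linalg.solve(A,b); return X,[np.linalg.norm(P@(X-o)) for o,P in L]
def proj(c,X):
    p=np.array(c['R'])@np.array(X)+np.array(c['t']); return c['fx']*p[0]/p[2]+c['cx'],c['fy']*p[1]/p[2]+c['cy']
E
python3 - <<'E'
from h import *
for n in ['side','top','wrist']:
    c=snap(n,n+'0'); R=np.array(c['R']);print(n,c['fx'],c['cx'],c['cy'],-R.T@np.array(c['t']),R.tolist())
print(ctrl.state())
E
```

```text
pics
side 429.40525476118677 322.3562719359102 202.635160655293 [0.14417136 0.75911863 0.5129723 ] [[-0.8368577977427744, -0.5471447230896991, 0.017368890356314597], [-0.2644073891085751, 0.37622183641607504, -0.8880010486415557], [0.4793305320359843, -0.747723064910273, -0.4595132851825806]]
top 426.1451370898078 315.72011580755714 195.27706601558256 [0.4527479  0.05195684 1.0147306 ] [[-0.0030907323029773512, -0.9997758304985493, -0.02094602885434448], [-0.9908601909800647, 0.005886581160436535, -0.1347643502310281], [0.13485744067266345, 0.02033806562034095, -0.990656264191592]]
wrist 292.19366938039985 321.5473772273749 200.1282973682005 [ 0.30784547 -0.48934758  0.37246872] [[0.43016933508543914, -0.9027472729081605, -0.0013055301725271762], [-0.8704188425507832, -0.41514715769503757, 0.26462024863998534], [-0.23942719495643577, -0.11269515834591978, -0.964351813188881]]
{'t': 0.15, 'qpos': array([-1.14700807e+00,  3.20111542e-01,  1.56536543e+00,  1.58270672e-05,
        1.25742227e+00, -1.99951314e-02]), 'joint_velocities': array([ 5.49181225e-05,  4.09126586e-04, -3.52913121e-03, -1.12458269e-03,
        1.69692680e-04, -1.90701492e-03]), 'effort': array([ 2.10839626e-04, -4.15840638e+01, -2.34344977e+01,  2.19621143e-05,
        5.97758612e-03,  2.08016729e-06]), 'position': array([ 0.24674364, -0.51897558,  0.23070762]), 'ee_rot': array([-2.65523891e+00,  1.67770867e+00,  1.69937711e-03]), 'force': array([ 0.18825755, -0.40432077, -1.04100855]), 'moment': array([ 0.02586214,  0.0151744 , -0.0058649 ]), 'width': 0.9976613299590534}
```

View pics/top0.png

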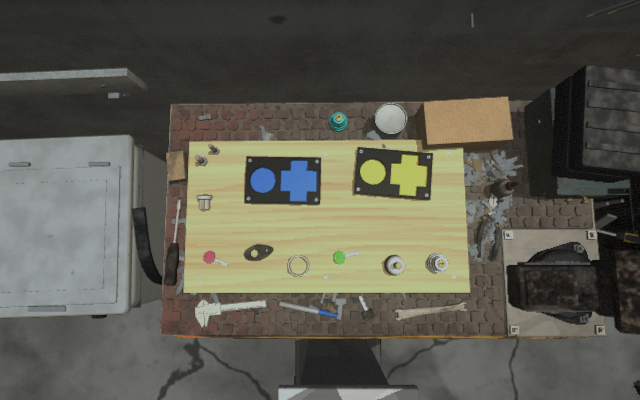

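View pics/side0.png

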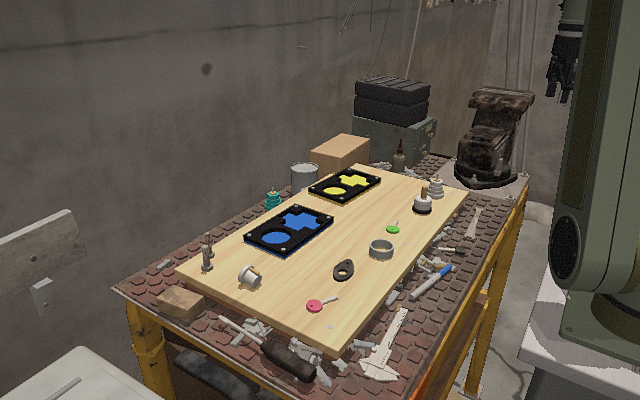

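View pics/wrist0.png

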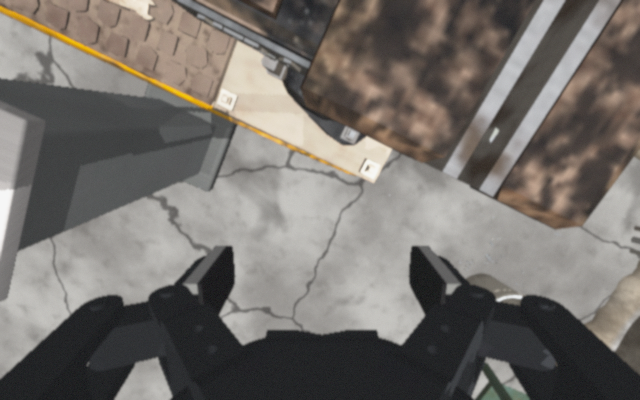

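```bash
python3 - <<'E'
from h import *
t=cv2.imread('pics/top0.png'); s=cv2.imread('pics/side0.png')
cv2.imwrite('pics/tz.png',cv2.resize(t[235:295,185:475],None,fx=2.75,fy=2.75,interpolation=cv2.INTER_CUBIC))
cv2.imwrite('pics/tz2.png',cv2.resize(t[100:220,185:445],None,fx=3,fy=3,interpolation=cv2.INTER_CUBIC))
cv2.imwrite('pics/sz.png',cv2.resize(s[160:320,200:460],None,fx=3,fy=3,interpolation=cv2.INTER_CUBIC))
E
```

```text
(no output)
```

View pics/tz.png

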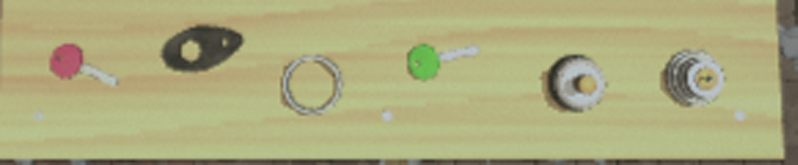

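View pics/tz2.png

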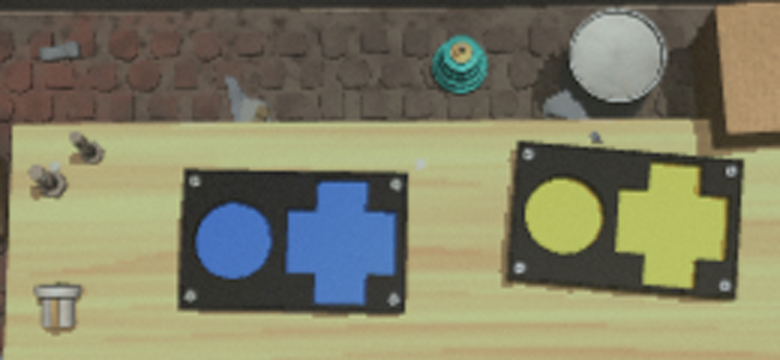

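View pics/sz.png

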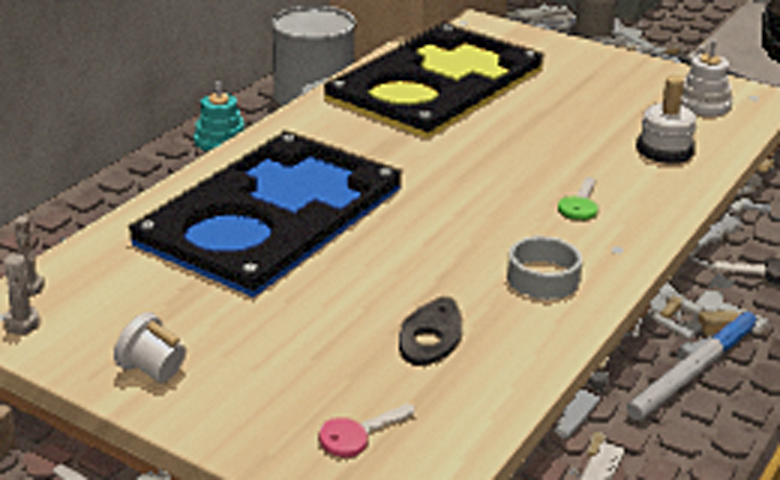

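```bash
python3 - <<'E'
from h import *
T=load('top0');S=load('side0')
tz=lambda x,y:(T,(x+.5)/2.75+185-.5,(y+.5)/2.75+235-.5)
t2=lambda x,y:(T,(x+.5)/3+185-.5,(y+.5)/3+100-.5)
sz=lambda x,y:(S,(x+.5)/3+200-.5,(y+.5)/3+160-.5)
for n,a,b in [('b screw TL',t2(195,181),sz(290,139)),('b TR',t2(397,184),sz(386,172)),('b BL',t2(190,296),sz(148,225)),('b BR',t2(393,299),sz(250,267)),
 ('y TL',t2(528,154),sz(449,29)),('y TR',t2(731,171),sz(530,55)),('y BL',t2(519,268),sz(338,85)),('y BR',t2(724,285),sz(425,115)),
 ('stem top',tz(589,84),sz(674,82)),('blade top',tz(706,76),sz(711,45)),('ghead',tz(423,62),sz(578,208)),('phead',tz(66,61),sz(344,437)),('plate hole',tz(191,52),sz(427,340)),('ring top',tz(312,83),sz(545,256)),('gtip',tz(476,50),sz(592,181)),('plate tip',tz(241,42),sz(450,300))]:
    X,e=tri([a,b]);print(n,X.round(4),np.round(e[0],4))
# colour blobs at floor
f=cv2.cvtColor(T['frame'],cv2.COLOR_RGB2HSV)
for nm,lo,hi,z in [('blue',(105,120,100),(125,255,255),.05),('yel',(27,130,130),(33,255,255),.05),('green',(45,120,80),(70,255,255),.051),('pink',(165,100,80),(180,255,255),.051)]:
    m=cv2.inRange(f,lo,hi);n,l,st,ce=cv2.connectedComponentsWithStats(m)
    for i in range(1,n):
        if st[i,4]>60: print(nm,st[i],ce[i].round(1),atz(T,*ce[i],z).round(4))
E
```

```text
b screw TL [0.6127 0.1896 0.1377] 0.0388
b TR [0.6275 0.0517 0.0443] 0.0405
b BL [0.5997 0.2407 0.0844] 0.0322
b BR [ 0.6208  0.0977 -0.0314] 0.0428
y TL [ 0.6303 -0.0413  0.1281] 0.04
y TR [ 0.6353 -0.203   0.0439] 0.0404
y BL [ 0.6221 -0.0042  0.0816] 0.0336
y BR [ 0.6298 -0.1731 -0.0142] 0.0427
stem top [ 0.4263 -0.1042  0.103 ] 0.001
blade top [ 0.431  -0.1947  0.0998] 0.0022
ghead [0.4424 0.0206 0.0486] 0.0016
phead [0.4439 0.3128 0.049 ] 0.0018
plate hole [0.4517 0.2109 0.0469] 0.0008
ring top [0.4257 0.1101 0.0625] 0.0019
gtip [ 0.4516 -0.023   0.0472] 0.0019
plate tip [0.4597 0.1696 0.0489] 0.0008
blue [ 280  160   37   42 1099] [298.4 180.3] [0.619  0.1115 0.05  ]
blue [250 168  26  25 508] [262.4 179.9] [0.6205 0.1944 0.05  ]
blue [319 310  19   8  87] [327.4 313.2] [0.322  0.0468 0.05  ]
green [334 251  11  13 102] [338.7 257.1] [0.4442 0.0208 0.051 ]
pink [204 251  11  12  98] [208.8 256.6] [0.4462 0.3128 0.051 ]
```

```bash
python3 - <<'E'
from h import *
T=load('top0');S=load('side0')
t2=lambda x,y:(T,(x+.5)/3+185-.5,(y+.5)/3+100-.5)
sz=lambda x,y:(S,(x+.5)/3+200-.5,(y+.5)/3+160-.5)
for nm,L in [('b',[(t2(195,181),sz(148,225)),(t2(397,184),sz(290,139)),(t2(190,296),sz(250,267)),(t2(393,299),sz(386,172))]),
 ('y',[(t2(528,154),sz(338,85)),(t2(731,171),sz(449,29)),(t2(519,268),sz(425,115)),(t2(724,285),sz(530,55))])]:
    P=[]
    for a,b in L:
        X,e=tri([a,b]);P.append(X);print(nm,X.round(4),np.round(e[0],4))
    P=np.array(P);c=P.mean(0);yd=(P[0]+P[2]-P[1]-P[3]);yd/=np.linalg.norm(yd);xd=np.array([yd[1],-yd[0],0])
    Pz=np.array([atz(*a,.06) for a,b in L]);cz=Pz.mean(0);yz=(Pz[0]+Pz[2]-Pz[1]-Pz[3]);yz/=np.linalg.norm(yz)
    print('c',c,'yd',yd,'| top@.06',cz,yz,'yaw deg',np.degrees(np.arctan2(-yz[0],yz[1])))
    xz=np.array([yz[1],-yz[0],0])
    print('round',cz[:2]+.046*yz[:2],'long',cz[:2]-.036*yz[:2])
f=cv2.cvtColor(T['frame'],cv2.COLOR_RGB2HSV)
print(f[172,373],f[175,408])
m=cv2.inRange(f,(25,160,130),(33,255,255));n,l,st,ce=cv2.connectedComponentsWithStats(m)
for i in range(1,n):
    if st[i,4]>60: print('yel',st[i],ce[i].round(1),atz(T,*ce[i],.05).round(4))
E
```

```text
b [0.6638 0.2219 0.059 ] 0.002
b [0.6602 0.0673 0.0581] 0.0023
b [0.5754 0.2243 0.06  ] 0.0015
b [0.5717 0.0708 0.0594] 0.002
c [0.61777403 0.1460769  0.0591495 ] yd [0.02340885 0.99971538 0.00460267] | top@.06 [0.61930296 0.14703514 0.06      ] [0.02172885 0.9997639  0.        ] yaw deg -1.2450691096371664
round [0.62030249 0.19302428] long [0.61852072 0.11104364]
y [ 0.6836 -0.0325  0.0579] 0.0015
y [ 0.6681 -0.1865  0.0586] 0.0023
y [ 0.5952 -0.0241  0.0594] 0.0015
y [ 0.5812 -0.1777  0.0584] 0.0017
c [ 0.63204017 -0.10518976  0.05859573] yd [9.52399325e-02 9.95453922e-01 9.19005071e-04] | top@.06 [ 0.63334753 -0.10419436  0.06      ] [0.0919167 0.9957667 0.       ] yaw deg -5.2738830126858325
round [ 0.6375757  -0.05838909] long [ 0.63003853 -0.14004196]
[ 33 128 192] [ 33 124 192]
```

```bash
cat >> h.py <<'E'
from scipy.spatial.transform import Rotation as Ro
def plan(x,y,z,yaw=None,st=None):
    "shift in units in present tool axes, then turn units about tool z to world yaw (deg)"
    s=ctrl.state() if st is None else st
    R=Ro.from_rotvec(s['ee_rot']).as_matrix()
    d=R.T@(np.array([x,y,z])-s['position'])/0.03
    cy=np.degrees(np.arctan2(R[1,0],R[0,0]))
    print('shift now-axes',d.round(2),'yaw',round(cy,2),'tilt',np.degrees(np.arccos(-R[2,2])).round(2))
    if yaw is not None:
        w=(yaw-cy+180)%360-180
        a=np.radians(yaw);R2=np.array([[np.cos(a),np.sin(a),0],[np.sin(a),-np.cos(a),0],[0,0,-1]])
        print('turn z units',round(-w/5,2),'shift after-turn axes',(R2.T@(np.array([x,y,z])-s['position'])/0.03).round(2))
E
python3 - <<'E'
from h import *
T=load('top0');S=load('side0')
print(tri([(T,545,280),(S,502,92)]))
plan(.43,-.195,.2,0)
E
```

```text
(array([ 0.37590126, -0.32619045,  0.28031834]), [np.float64(0.032152109083543136), np.float64(0.032152109083543066)])
shift now-axes [ -7.13 -10.15   1.03] yaw -64.57 tilt 0.07
turn z units -12.91 shift after-turn axes [  6.11 -10.8    1.02]
```

```bash
python3 - <<'E'
from h import *
T=load('top0');S=load('side0');W=load('wrist0')
def aty(c,u,v,y):
    o,d=ray(c,u,v);return (o+d*(y-o[1])/d[1]).round(3)
for y in (-.4,-.45,-.5): print(aty(S,500,88,y),aty(S,485,186,y),aty(S,460,180,y))
for z in (.05,.15,.2):
    print(z,[atz(T,*p,z).round(3) for p in ((508,265),(515,310),(600,310),(545,245))],[atz(W,*p,z).round(3) for p in ((305,95),(345,130),(550,225))])
E
```

```text
[ 0.364 -0.4    0.281] [ 0.351 -0.4    0.013] [ 0.421 -0.4    0.012]
[ 0.373 -0.45   0.271] [ 0.359 -0.45  -0.009] [ 0.433 -0.45  -0.009]
[ 0.383 -0.5    0.261] [ 0.368 -0.5   -0.031] [ 0.445 -0.5   -0.031]
0.05 [array([ 0.426, -0.354,  0.05 ]), array([ 0.329, -0.363,  0.05 ]), array([ 0.329, -0.546,  0.05 ]), array([ 0.469, -0.438,  0.05 ])] [array([ 0.323, -0.463,  0.05 ]), array([ 0.309, -0.516,  0.05 ]), array([ 0.316, -0.781,  0.05 ])]
0.15 [array([ 0.429, -0.312,  0.15 ]), array([ 0.342, -0.32 ,  0.15 ]), array([ 0.341, -0.484,  0.15 ]), array([ 0.468, -0.387,  0.15 ])] [array([ 0.318, -0.471,  0.15 ]), array([ 0.309, -0.508,  0.15 ]), array([ 0.313, -0.691,  0.15 ])]
0.2 [array([ 0.43 , -0.291,  0.2  ]), array([ 0.348, -0.298,  0.2  ]), array([ 0.348, -0.453,  0.2  ]), array([ 0.467, -0.362,  0.2  ])] [array([ 0.316, -0.475,  0.2  ]), array([ 0.309, -0.504,  0.2  ]), array([ 0.312, -0.646,  0.2  ])]
```

```bash
python3 -m pendant '[0,0,-1,0,0,0,100, 0,0,-1,0,0,0,100, 0,0,-1,0,0,0,100, -0.9,-0.43,0,0,0,0,100, -0.9,-0.43,0,0,0,0,100, -0.9,-0.43,0,0,0,0,100, -0.9,-0.43,0,0,0,0,100, -0.9,-0.43,0,0,0,0,100, -0.9,-0.43,0,0,0,0,100, -0.9,-0.43,0,0,0,0,100]' 60; python3 - <<'E'
from h import *
plan(.41,-.195,.24,0)
E
```

```text
t: 1.4
position: [0.2471, -0.3087, 0.3211]
ee_rot: [-2.656, 1.678, 0.001]
force: [0.1, -0.4, 0.3]
width: 0.999
shift now-axes [-1.09 -6.53  2.7 ] yaw -64.58 tilt 0.02
turn z units -12.92 shift after-turn axes [ 5.43 -3.79  2.7 ]
```

```bash
python3 -m pendant '[-0.16,-0.93,0,0,0,0,100, -0.16,-0.93,0,0,0,0,100, -0.16,-0.93,0,0,0,0,100, -0.16,-0.93,0,0,0,0,100, -0.16,-0.93,0,0,0,0,100, -0.16,-0.93,0,0,0,0,100, -0.16,-0.93,0,0,0,0,100, 0,0,0.9,0,0,-1,100, 0,0,0.9,0,0,-1,100, 0,0,0.9,0,0,-1,100]'; python3 -m pendant '[0,0,0,0,0,-1,100, 0,0,0,0,0,-1,100, 0,0,0,0,0,-1,100, 0,0,0,0,0,-1,100, 0,0,0,0,0,-1,100, 0,0,0,0,0,-1,100, 0,0,0,0,0,-1,100, 0,0,0,0,0,-1,100, 0,0,0,0,0,-1,100, 0,0,0,0,0,-0.9,100]'; python3 - <<'E'
from h import *
snap('wrist','w1')
plan(.431,-.1947,.06,0)
E
```

```text
t: 2.65
position: [0.4091, -0.1954, 0.2393]
ee_rot: [2.854, -1.312, -0.0]
force: [-0.5, 0.1, -0.2]
width: 1.001
t: 3.9
position: [0.409, -0.1955, 0.24]
ee_rot: [-3.141, -0.002, 0.001]
force: [-0.1, -0.0, 0.5]
width: 1.004
shift now-axes [ 0.74 -0.03  6.  ] yaw 0.16 tilt 0.03
turn z units 0.03 shift after-turn axes [ 0.73 -0.03  6.  ]
```

View pics/w1.png

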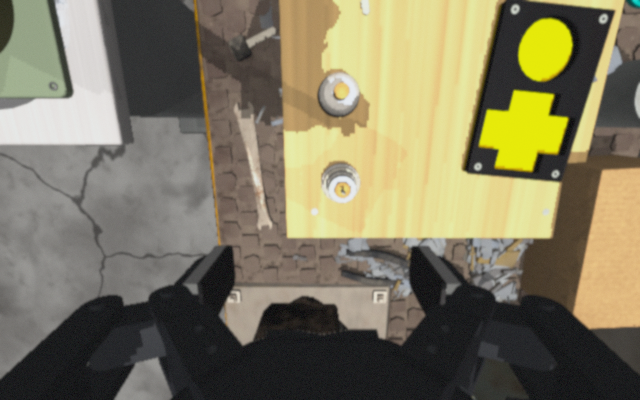

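```bash
python3 - <<'E'
from h import *
W=load('w1')
f=W['frame'][:,:,::-1]
cv2.imwrite('pics/w1z.png',cv2.resize(f[60:220,290:400],None,fx=5,fy=3.7,interpolation=cv2.INTER_CUBIC)[:,:])
cv2.imwrite('pics/w1y.png',cv2.resize(f[0:200,460:630],None,fx=3,fy=3,interpolation=cv2.INTER_CUBIC)[:,:])
E
```

```text
(no output)
```

View pics/w1z.png

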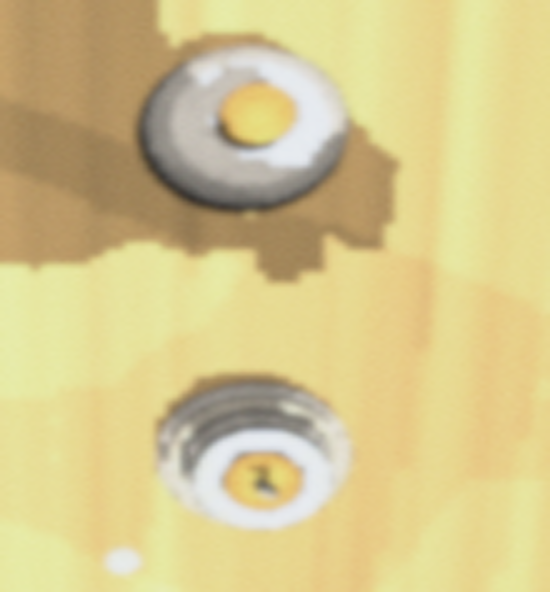

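View pics/w1y.png

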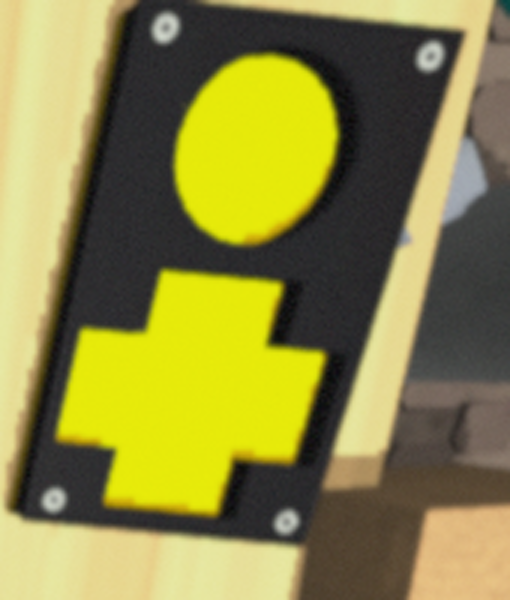

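```bash
python3 - <<'E'
from h import *
T=load('top0');W=load('w1');S=load('side0')
wz=lambda x,y:(W,(x+.5)/5+290-.5,(y+.5)/3.7+60-.5)
wy=lambda x,y:(W,(x+.5)/3+460-.5,(y+.5)/3-.5)
t2=lambda x,y:(T,(x+.5)/3+185-.5,(y+.5)/3+100-.5)
tz=lambda x,y:(T,(x+.5)/2.75+185-.5,(y+.5)/2.75+235-.5)
print('plug W@.088',atz(*wz(262,480),.088),'T@.088',atz(*tz(706,77),.088),tri([wz(262,480),tz(706,77)]))
print('flange outline W@.0505', atz(*wz(253,450),.055))
print('stem W@.107',atz(*wz(258,114),.107),'T',atz(*tz(589,84),.107),tri([wz(258,114),tz(589,84)]))
P=[]
for w,t in [((166,27),(528,154)),((430,56),(731,171)),((54,500),(519,268)),((287,521),(724,285))]: pass
P=[atz(*wy(*p),.06) for p in ((430,56),(287,521),(166,27),(54,500))]  # xhigh/yhigh, xhigh ylow, xlow yhigh, xlow ylow
P=np.array(P);cz=P.mean(0);yz=P[0]+P[2]-P[1]-P[3];yz/=np.linalg.norm(yz);print(P.round(4),'c',cz,yz,np.degrees(np.arctan2(-yz[0],yz[1])))
print('round',cz[:2]+.046*yz[:2],'long',cz[:2]-.036*yz[:2])
for p,q in [((430,56),(528,154)),((287,521),(731,171)),((166,27),(519,268)),((54,500),(724,285))]: print(tri([wy(*p),t2(*q)]))
E
```

```text
plug W@.088 [ 0.43076    -0.19670837  0.088     ] T@.088 [ 0.43201176 -0.19708461  0.088     ] (array([ 0.43165186, -0.19956977,  0.07737769]), [np.float64(0.0003777490142013209), np.float64(0.0003777490142012875)])
flange outline W@.0505 [ 0.43087545 -0.19497523  0.055     ]
stem W@.107 [ 0.42682433 -0.10241104  0.107     ] T [ 0.42740325 -0.10315288  0.107     ] (array([ 0.42708257, -0.10270745,  0.10884644]), [np.float64(0.0003940884755083441), np.float64(0.00039408847550829497)])
[[ 0.6838 -0.0314  0.06  ]
 [ 0.67   -0.1844  0.06  ]
 [ 0.5965 -0.0233  0.06  ]
 [ 0.5824 -0.1767  0.06  ]] c [ 0.63318551 -0.10395511  0.06      ] [0.09063614 0.99588407 0.        ] -5.2002047628029935
round [ 0.63735477 -0.05814444] long [ 0.62992261 -0.13980694]
(array([ 0.68433278, -0.031474  ,  0.05957672]), [np.float64(0.000254732937169166), np.float64(0.00025473293716921346)])
(array([ 0.66972644, -0.18466193,  0.06051535]), [np.float64(0.00037584151403829405), np.float64(0.00037584151403835184)])
(array([ 0.59644911, -0.02334404,  0.0601348 ]), [np.float64(1.0060760430481362e-05), np.float64(1.0060760430574592e-05)])
(array([ 0.58272302, -0.17678931,  0.05938178]), [np.float64(5.2032152557989346e-05), np.float64(5.203215255806637e-05)])
```

```bash
python3 -m pendant '[0.37,0,0.8,0,0,0,100, 0.36,0,0.8,0,0,0,100, 0,0,0.9,0,0,0,100, 0,0,0.9,0,0,0,100, 0,0,0.9,0,0,0,100, 0,0,0.9,0,0,0,70, 0,0,0.6,0,0,0,65, 0,0,0.37,0,0,0,65, 0,0,0,0,0,0,0, 0,0,0,0,0,0,0]' 70; python3 - <<'E'
from h import *
plan(.431,-.1955,.055,0)
snap('wrist','w2')
E
```

```text
t: 5.2
position: [0.4314, -0.196, 0.0566]
ee_rot: [3.141, -0.002, 0.001]
force: [-1.9, -0.2, 6.0]
width: 0.36
shift now-axes [-0.01 -0.02  0.05] yaw -0.06 tilt 0.06
turn z units -0.01 shift after-turn axes [-0.01 -0.02  0.05]
```

View pics/w2.png

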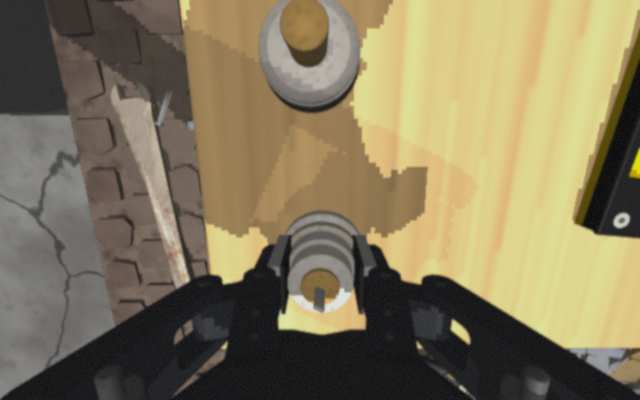

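```bash
python3 -m pendant '[0,0,-0.5,0,0,0,0, 0,0,-0.8,0,0,0,0, 0,0,-1,0,0,0,0, 0,0,-1,0,0,0,0, 0.48,-1,-0.4,0,0,0,0, 0.48,-1,-0.3,0,0,0,0, 0.48,-1,0,0,0,0,0, 0.48,-1,0,0,0,0,0, 0.48,-1,0,0,0,0,0, 0.48,-1,0,0,0,0,0]'; python3 -m pendant '[0.48,-1,0,0,0,0,0, 0.48,-1,0,0,0,0,0, 0.48,-1,0,0,0,0,0, 0.48,-1,0,0,0,0,0, 0.48,-1,0,0,0,0,0, 0.48,-0.8,0,0,0,0,0, 0.4,-0.4,0,0,0,0,0, 0.2,-0.2,0,0,0,0,0, 0,0,0,0,0,0,0, 0,0,0,0,0,0,0]'
python3 - <<'E'
from h import *
plan(.6203,.193,.0626,0)
snap('wrist','w3')
E
```

```text
t: 6.5
position: [0.5183, -0.0148, 0.176]
ee_rot: [3.141, -0.002, 0.002]
force: [0.9, -0.8, -0.9]
width: 0.357
t: 7.75
position: [0.6219, 0.1754, 0.1753]
ee_rot: [3.141, -0.003, -0.001]
force: [0.9, -0.7, -1.5]
width: 0.355
shift now-axes [-0.05 -0.59  3.76] yaw -0.1 tilt 0.04
turn z units -0.02 shift after-turn axes [-0.05 -0.59  3.76]
```

View pics/w3.png

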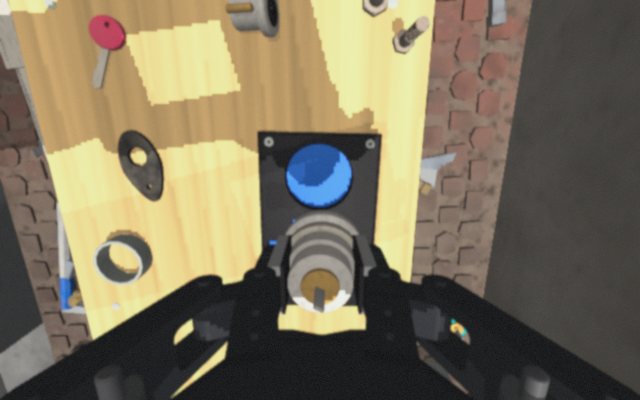

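```bash
python3 - <<'E'
from h import *
W=load('w3');T=load('top0')
f=W['frame'];hsv=cv2.cvtColor(f,cv2.COLOR_RGB2HSV)
m=cv2.inRange(hsv,(95,120,100),(125,255,255))
m=cv2.morphologyEx(m,cv2.MORPH_CLOSE,np.ones((7,7)));m[210:]=0
cs,_=cv2.findContours(m,0,2);c=max(cs,key=cv2.contourArea);e=cv2.fitEllipse(c);print(e);P=np.array([atz(W,*p[0],.05) for p in c]);print('circle',cv2.minEnclosingCircle(P[:,:2].astype(np.float32)), atz(W,*e[0],.05))
cv2.imwrite('pics/w3z.png',cv2.resize(f[120:300,80:400,::-1],None,fx=2.4,fy=2.4,interpolation=cv2.INTER_CUBIC))
A=atz(W,268.5,142,.06);B=atz(W,370,144,.06);print(A,B,(A+B)/2)
E
```

```text
((318.6158752441406, 174.9302978515625), (62.24371337890625, 65.31700897216797), 81.74517059326172)
circle ((0.6197627186775208, 0.19346487522125244), 0.03087942861020565) [0.61987048 0.19416845 0.05      ]
[0.57670231 0.2249241  0.06      ] [0.66462633 0.22314255 0.06      ] [0.62066432 0.22403332 0.06      ]
```

View pics/w3z.png

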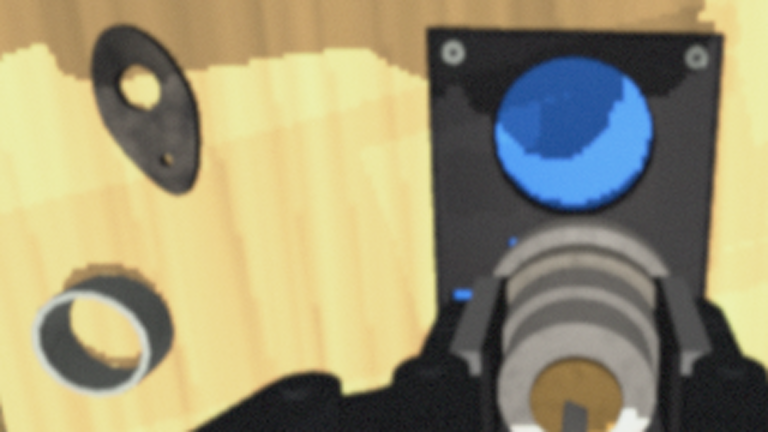

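```bash
python3 -m pendant '[-0.06,-0.3,0,0,0,0,0, 0,-0.31,0.5,0,0,0,0, 0,0,0.8,0,0,0,0, 0,0,0.8,0,0,0,0, 0,0,0.8,0,0,0,0, 0,0,0.5,0,0,0,0, 0,0,0.25,0,0,0,0, 0,0,0.1,0,0,0,0, 0,0,0.04,0,0,0,0, 0,0,0,0,0,0,0]'; python3 - <<'E'
from h import *
plan(.62,.1935,.0616,0)
snap('wrist','w4');snap('side','s4')
f=load('s4')['frame'];cv2.imwrite('pics/s4z.png',cv2.resize(f[170:270,220:370,::-1],None,fx=4,fy=4))
E
```

```text
t: 9.05
position: [0.621, 0.1945, 0.0622]
ee_rot: [-3.141, 0.002, -0.002]
force: [-0.7, 0.3, -2.0]
width: 0.352
shift now-axes [-0.03  0.03  0.02] yaw -0.08 tilt 0.07
turn z units -0.02 shift after-turn axes [-0.03  0.03  0.02]
```

View pics/s4z.png

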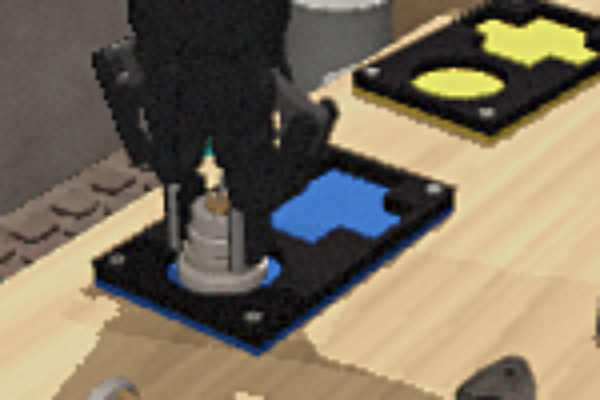

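View pics/w4.png

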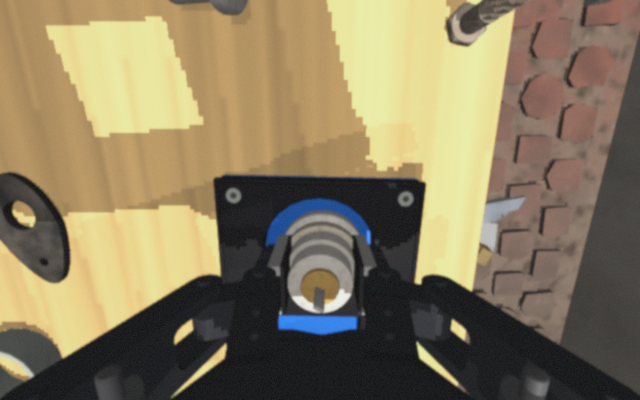

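```bash
python3 -m pendant '[0,0,0.04,0,0,0,0, 0,0,0.03,0,0,0,0, 0,0,0,0,0,0,0, 0,0,0,0,0,0,55, 0,0,0,0,0,0,65, 0,0,0,0,0,0,65, 0,0,-0.5,0,0,0,65, 0,0,-1,0,0,0,65, 0,0,-1,0,0,0,65, 0,0,-1,0,0,0,80]'; python3 - <<'E'
from h import *
W=load('w3');T=load('top0')
wz=lambda x,y:(W,(x+.5)/2.4+80-.5,(y+.5)/2.4+120-.5)
tz=lambda x,y:(T,(x+.5)/2.75+185-.5,(y+.5)/2.75+235-.5)
print('ring',atz(*wz(94,343),.064),atz(*tz(312,83),.064),tri([wz(94,343),tz(312,83)]))
print('hole',tri([wz(139,87),tz(191,52)]),'plate bottom/tip',atz(*wz(184,193),.051),atz(*wz(121,25),.051))
s=ctrl.state();print(s['position'],s['width']);plan(.426,.11,.2,0)
snap('wrist','w5')
E
```

```text
t: 10.4
position: [0.6208, 0.1944, 0.1664]
ee_rot: [-3.141, 0.002, -0.002]
force: [0.7, -0.1, -0.2]
width: 0.803
ring [0.42890978 0.1120312  0.064     ] [0.42755069 0.11073387 0.064     ] (array([0.4274421 , 0.11092831, 0.06200513]), [np.float64(9.014927416785278e-05), np.float64(9.01492741677842e-05)])
hole (array([0.4524985 , 0.21138393, 0.04595353]), [np.float64(6.287484428666496e-05), np.float64(6.287484428666793e-05)]) plate bottom/tip [0.46645024 0.17035022 0.051     ] [0.45287322 0.23473839 0.051     ]
[0.62083934 0.19444874 0.16644147] 0.802948825744195
shift now-axes [-6.49  2.82 -1.13] yaw -0.07 tilt 0.07
turn z units -0.01 shift after-turn axes [-6.49  2.81 -1.12]
```

View pics/w5.png

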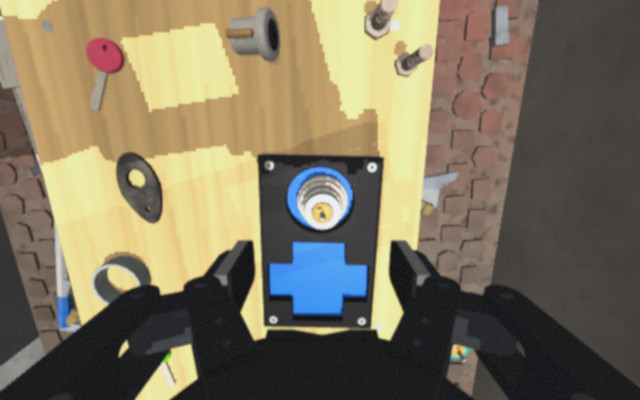

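```bash
python3 -m pendant '[-0.65,0.28,-0.2,0,0,0,80, -0.65,0.28,0,0,0,0,80, -0.65,0.28,0,0,0,0,80, -0.65,0.28,0,0,0,0,80, -0.65,0.28,0,0,0,0,80, -0.65,0.28,0,0,0,0,80, -0.65,0.28,0,0,0,0,80, -0.65,0.28,0,0,0,0,80, -0.65,0.28,0,0,0,0,80, -0.58,0.25,0,0,0,0,80]'; python3 - <<'E'
from h import *
W=load('w5');
f=W['frame'];cv2.imwrite('pics/w5z.png',cv2.resize(f[145:335,250:395,::-1],None,fx=3,fy=3,interpolation=cv2.INTER_CUBIC))
P=np.array([atz(W,*p,.06) for p in ((372,167),(362,321),(269,166),(273,320))])
cz=P.mean(0);yz=P[0]+P[2]-P[1]-P[3];yz/=np.linalg.norm(yz);print(P.round(4),'c',cz,yz,np.degrees(np.arctan2(-yz[0],yz[1])))
print('round',cz[:2]+.046*yz[:2],'long',cz[:2]-.036*yz[:2])
plan(.428,.1115,.048,0)
W=snap('wrist','w6');f=W['frame'];cv2.imwrite('pics/w6z.png',cv2.resize(f[150:330,200:440,::-1],None,fx=3,fy=3,interpolation=cv2.INTER_CUBIC))
E
```

```text
t: 11.7
position: [0.4271, 0.1112, 0.171]
ee_rot: [-3.141, 0.002, -0.002]
force: [0.3, 0.5, 0.2]
width: 0.801
[[0.6648 0.2235 0.06  ]
 [0.6618 0.0695 0.06  ]
 [0.5768 0.2244 0.06  ]
 [0.5734 0.0708 0.06  ]] c [0.61920961 0.14708502 0.06      ] [0.02068028 0.99978614 0.        ] -1.184977449437069
round [0.62016091 0.19307518] long [0.61846512 0.11109272]
shift now-axes [ 0.03 -0.01  4.1 ] yaw -0.07 tilt 0.07
turn z units -0.01 shift after-turn axes [ 0.03 -0.01  4.1 ]
```

View pics/w5z.png

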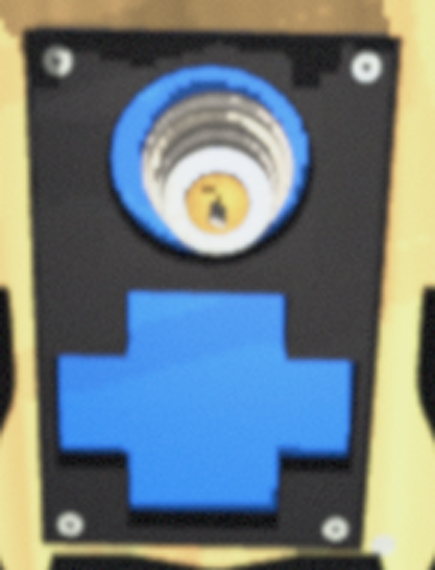

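View pics/w6.png

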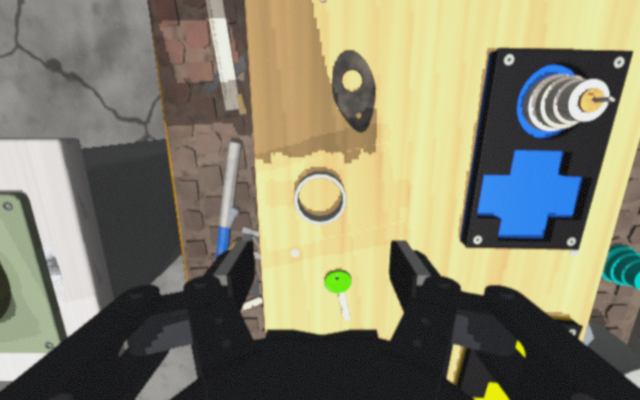

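```bash
python3 - <<'E'
from h import *
W5=load('w5');W=load('w6')
print('cyl',atz(W5,322.0,212.5,.093))
f=W['frame'];g=cv2.cvtColor(f,cv2.COLOR_RGB2HSV)
m=((g[:,:,1]<45)).astype(np.uint8)*255;mm=np.zeros_like(m);mm[160:230,285:355]=m[160:230,285:355]
cs,_=cv2.findContours(mm,0,2);c=max(cs,key=cv2.contourArea);e=cv2.fitEllipse(c);print(e)
print('ring mid-ish',atz(W,*e[0],.064),atz(W,*e[0],.0545))
vis=cv2.resize(f[150:240,270:370,::-1],None,fx=6,fy=6,interpolation=cv2.INTER_CUBIC);cv2.imwrite('pics/w6r.png',vis)
E
```

```text
cyl [0.62197229 0.19332714 0.093     ]
((319.6405334472656, 198.18002319335938), (51.20796203613281, 52.248497009277344), 7.812664031982422)
ring mid-ish [0.42621231 0.11264818 0.064     ] [0.42615678 0.11011037 0.0545    ]
```

View pics/w6r.png

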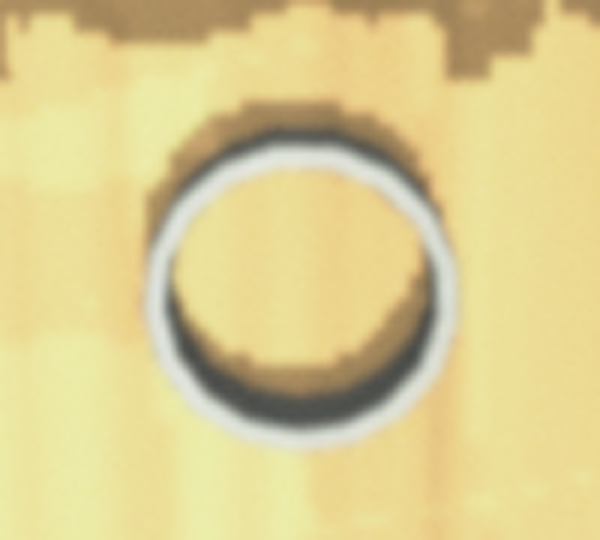

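```bash
python3 -m pendant '[0,-0.02,0.8,0,0,0,80, 0,0,0.9,0,0,0,80, 0,0,0.9,0,0,0,80, 0,0,0.8,0,0,0,80, 0,0,0.5,0,0,0,80, 0,0,0.2,0,0,0,75, 0,0,0.03,0,0,0,75, 0,0,0,0,0,0,30, 0,0,0,0,0,0,30, 0,0,0,0,0,0,30]' 40; python3 - <<'E'
from h import *
plan(.622,.1933,.063,-1)
W=snap('wrist','w7')
E
```

```text
t: 13.0
position: [0.4281, 0.1123, 0.0474]
ee_rot: [-3.141, 0.002, -0.003]
force: [-1.6, 0.6, 6.0]
width: 0.532
shift now-axes [ 6.46 -2.71 -0.51] yaw -0.06 tilt 0.09
turn z units 0.19 shift after-turn axes [ 6.41 -2.81 -0.52]
```

View pics/w7.png

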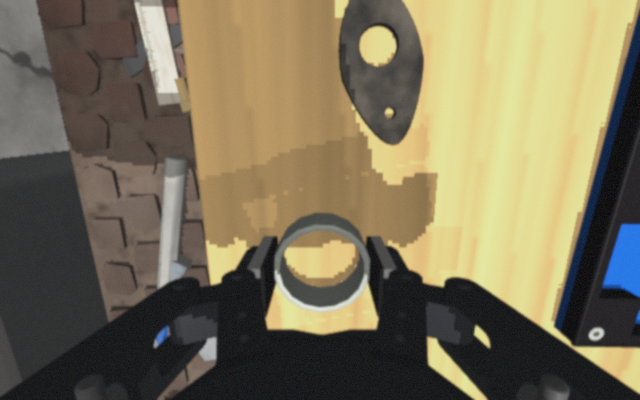

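```bash
python3 - <<'E'
from h import *
W=load('w7');s=ctrl.state()
print('ring',atz(W,321.5,267.5,.064)-s['position'])
f=W['frame'];cv2.imwrite('pics/w7r.png',cv2.resize(f[190:330,240:400,::-1],None,fx=4,fy=4,interpolation=cv2.INTER_CUBIC))
E
python3 -m pendant '[0,0,-0.5,0,0,0,30, 0,0,-1,0,0,0,30, 0,0,-1,0,0,0,30, 0,0,-1,0,0,0,30, 0.6,-0.25,-0.3,0,0,0,30, 0.9,-0.38,0,0,0,0,30, 0.9,-0.38,0,0,0,0,30, 0.9,-0.38,0,0,0,0,30, 0.9,-0.38,0,0,0,0,30, 0.9,-0.38,0,0,0,0,30]';python3 -m pendant '[0.6,-0.25,0,0,0,0,30, 0.4,-0.17,0,0,0,0,30, 0.26,-0.1,0,0,0,0,30, 0,0,0,0,0,0,30, 0,0,0,0,0,0,30, 0,0,0,0,0,0,30, 0,0,0,0,0,0,30, 0,0,0,0,0,0,30, 0,0,0,0,0,0,30, 0,0,0,0,0,0,30]'; python3 - <<'E'
from h import *
plan(.622,.1933,.063,-1)
W=snap('wrist','w8');f=W['frame'];cv2.imwrite('pics/w8r.png',cv2.resize(f[130:350,200:440,::-1],None,fx=2.7,fy=2.7,interpolation=cv2.INTER_CUBIC))
E
```

```text
ring [0.00066838 0.00034054 0.01659679]
t: 14.3
position: [0.5816, 0.1768, 0.1605]
ee_rot: [3.142, -0.002, 0.0]
force: [0.6, -0.6, -0.9]
width: 0.528
t: 15.55
position: [0.6185, 0.192, 0.1605]
ee_rot: [3.142, -0.002, 0.0]
force: [0.9, -1.1, -0.4]
width: 0.53
shift now-axes [ 0.12 -0.04  3.25] yaw -0.07 tilt 0.0
turn z units 0.19 shift after-turn axes [ 0.11 -0.05  3.25]
```

View pics/w7r.png

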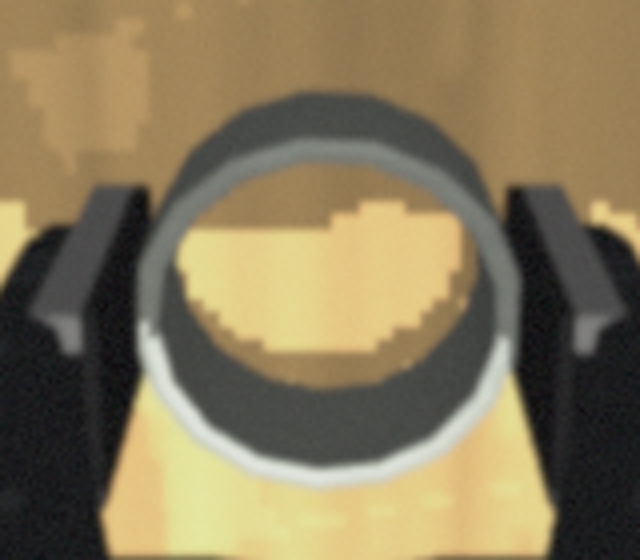

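View pics/w8r.png

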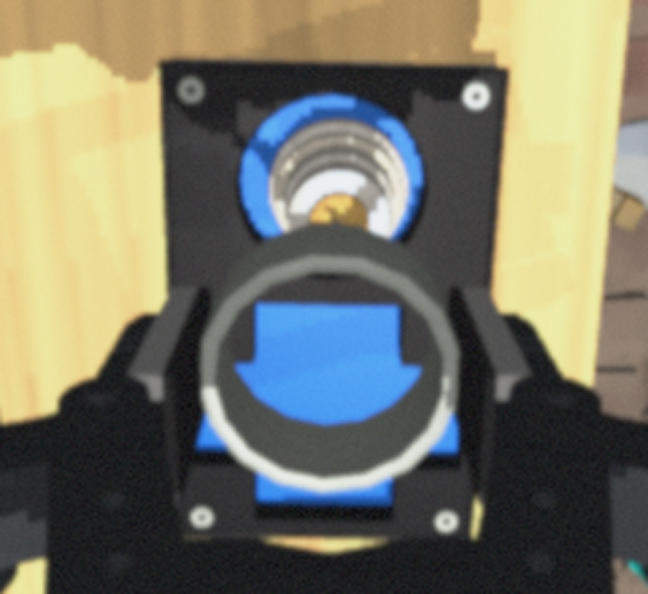

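```bash
python3 - <<'E'
from h import *
W=load('w8')
z=lambda x,y:(W,(x+.5)/2.7+200-.5,(y+.5)/2.7+130-.5)
print(atz(*z(339,212),.093),atz(*z(334,172),.061))
print('ring',atz(*z(331,372),.177)-ctrl.state()['position'])
print('recess',atz(*z(332,178),.05))
E
```

```text
[0.62198961 0.19614236 0.093     ] [0.62078685 0.19957588 0.061     ]
ring [0.00107001 0.00031215 0.01653632]
recess [0.6201971 0.1947843 0.05     ]
```

```bash
python3 -m pendant '[0.08,-0.05,0,0,0,0,30, 0,0,0.5,0,0,0,30, 0,0,0.7,0,0,0,30, 0,0,0.7,0,0,0,30, 0,0,0.5,0,0,0,30, 0,0,0.3,0,0,0,30, 0,0,0.2,0,0,0,30, 0,0,0.15,0,0,0,30, 0,0,0.1,0,0,0,30, 0,0,0,0,0,0,30]'; python3 - <<'E'
from h import *
plan(.6208,.1936,.0634)
W=snap('wrist','w9');f=W['frame'];cv2.imwrite('pics/w9r.png',cv2.resize(f[130:350,200:440,::-1],None,fx=2.7,fy=2.7,interpolation=cv2.INTER_CUBIC))
f=snap('side','s9')['frame'];cv2.imwrite('pics/s9z.png',cv2.resize(f[170:270,220:370,::-1],None,fx=4,fy=4))
E
```

```text
t: 16.85
position: [0.621, 0.1935, 0.0661]
ee_rot: [3.142, -0.002, 0.0]
force: [0.6, -0.1, -0.4]
width: 0.528
shift now-axes [-0.01 -0.    0.09] yaw -0.07 tilt 0.01
```

View pics/w9r.png

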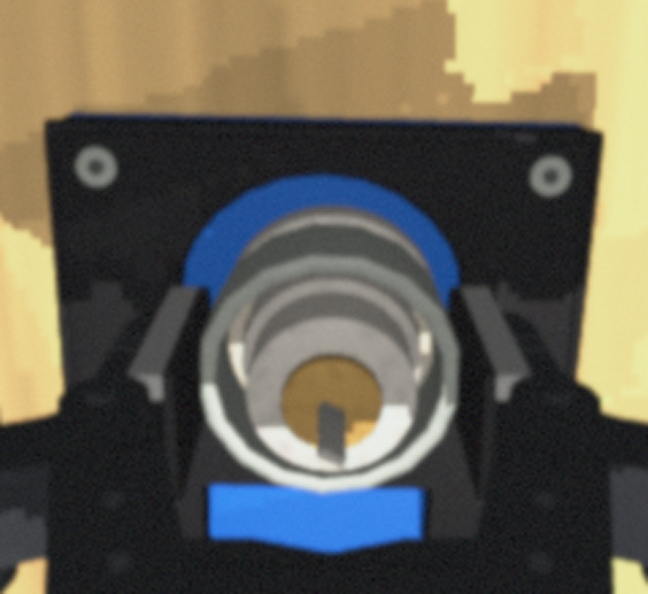

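View pics/s9z.png

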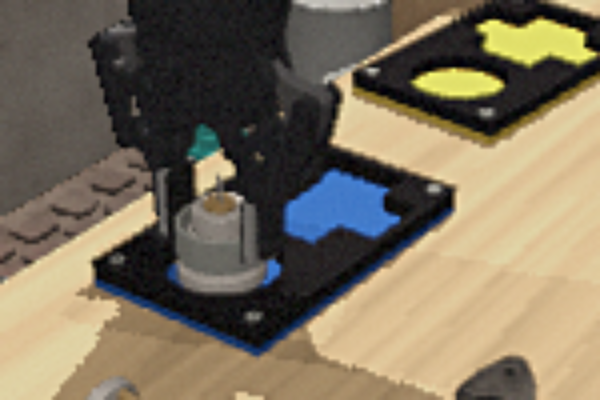

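```bash
python3 -m pendant '[0,0,0.05,0,0,0,30, 0,0,0.04,0,0,0,30, 0,0,0,0,0,0,30, 0,0,0,0,0,0,65, 0,0,0,0,0,0,75, 0,0,0,0,0,0,75, 0,0,-0.5,0,0,0,75, 0,0,-1,0,0,0,75, 0,0,-1,0,0,0,75, 0,0,-1,0,0,0,75]'; python3 - <<'E'
from h import *
W=load('w6');f=W['frame']
hsv=cv2.cvtColor(f,cv2.COLOR_RGB2HSV);m=cv2.inRange(hsv,(45,120,80),(70,255,255));m[:250]=0
cs,_=cv2.findContours(m,0,2);c=max(cs,key=cv2.contourArea);P=np.array([atz(W,*p[0],.051)[:2] for p in c],np.float32)
print('head',cv2.minEnclosingCircle(P),P.min(0),P.max(0),'tip',atz(W,347,320,.048))
W=snap('wrist','w10');f=W['frame'];cv2.imwrite('pics/w10r.png',cv2.resize(f[130:350,200:440,::-1],None,fx=2.7,fy=2.7,interpolation=cv2.INTER_CUBIC))
f=load('w6')['frame'];cv2.imwrite('pics/w6k.png',cv2.resize(f[250:340,280:400,::-1],None,fx=5,fy=5,interpolation=cv2.INTER_CUBIC))
plan(.4435,.0212,.16)
E
```

```text
t: 18.2
position: [0.6211, 0.1935, 0.1705]
ee_rot: [-3.141, 0.002, -0.002]
force: [-0.2, 0.1, 0.7]
width: 0.751
head ((0.4438728988170624, 0.022349359467625618), 0.013598781079053879) [0.4313384  0.00922425] [0.45658287 0.03411417] tip [ 0.45482618 -0.02522619  0.048     ]
shift now-axes [-5.99  5.78  0.44] yaw -0.07 tilt 0.56
```

View pics/w10r.png

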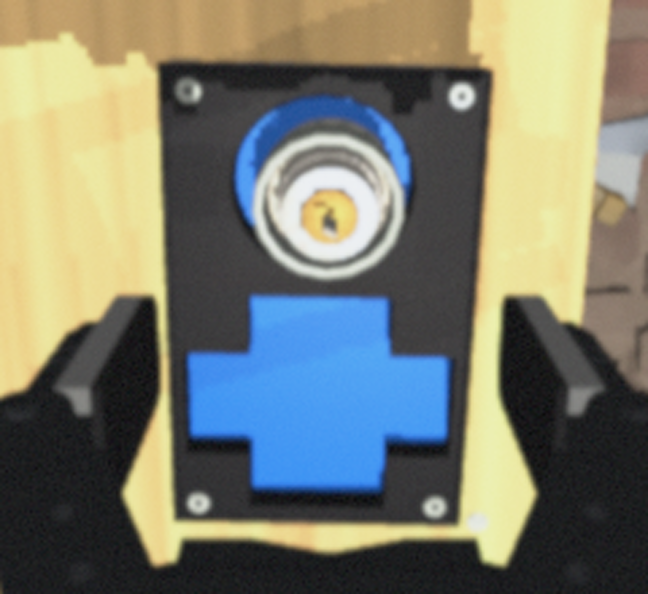

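View pics/w6k.png

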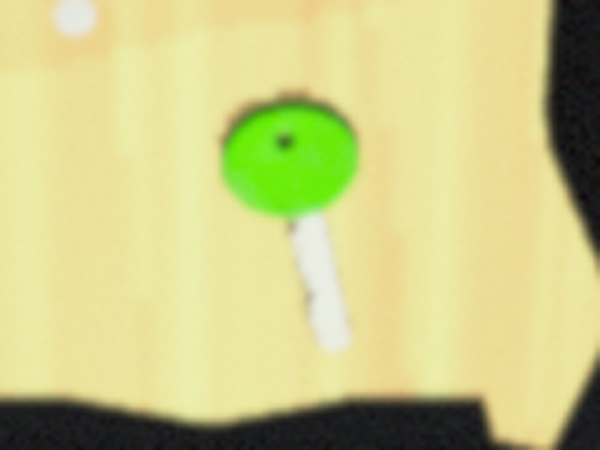

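```bash
python3 - <<'E'
from h import *
for n,p,w in (('w1',(.409,-.1955,.24),.085),('w2',(.4314,-.196,.0566),.0306),('w7',(.4281,.1123,.0474),.0455)):
    W=load(n)
    for r in (0,.004,.008,.012,.016):
        print(n,r,[np.round(proj(W,(p[0]-w/2,p[1]+dy,p[2]+r)),1) for dy in (.011,-.011)])
f=load('w2')['frame'];cv2.imwrite('pics/w2r.png',cv2.resize(f[200:330,240:400,::-1],None,fx=4,fy=4,interpolation=cv2.INTER_CUBIC))
E
```

```text
w1 0 [array([238.4, 233.1]), array([241.4, 271.2])]
w1 0.004 [array([236.3, 236.1]), array([239.4, 275. ])]
w1 0.008 [array([234. , 239.2]), array([237.3, 279. ])]
w1 0.012 [array([231.6, 242.5]), array([235.1, 283.2])]
w1 0.016 [array([229. , 245.9]), array([232.7, 287.6])]
w2 0 [array([290.9, 233.4]), array([292. , 271.5])]
w2 0.004 [array([290.1, 236.4]), array([291.3, 275.3])]
w2 0.008 [array([289.3, 239.5]), array([290.5, 279.3])]
w2 0.012 [array([288.4, 242.8]), array([289.7, 283.5])]
w2 0.016 [array([287.4, 246.3]), array([288.9, 288. ])]
w7 0 [array([276.3, 233.4]), array([278. , 271.5])]
w7 0.004 [array([275.2, 236.3]), array([276.9, 275.3])]
w7 0.008 [array([273.9, 239.4]), array([275.8, 279.3])]
w7 0.012 [array([272.7, 242.7]), array([274.6, 283.5])]
w7 0.016 [array([271.3, 246.2]), array([273.4, 287.9])]
```

View pics/w2r.png

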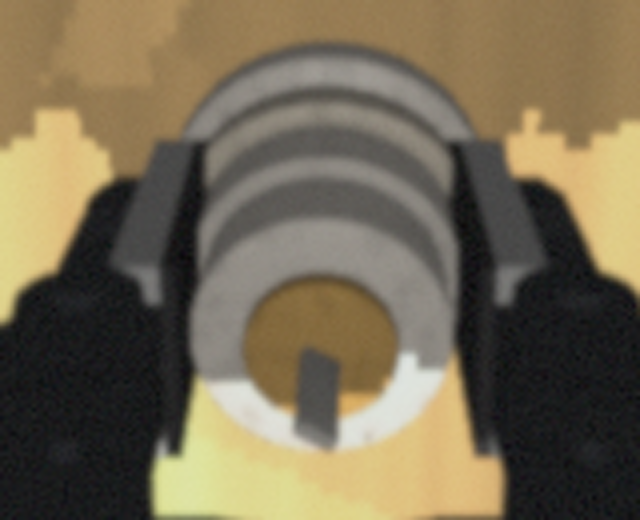

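```bash
python3 -m pendant '[-0.6,0.57,0,0,0,0,60, -0.6,0.57,0,0,0,0,60, -0.6,0.57,0,0,0,0,60, -0.6,0.57,0.2,0,0,0,60, -0.6,0.57,0.3,0,0,0,60, -0.6,0.57,0.3,0,0,0,60, -0.6,0.57,0.3,0,0,0,60, -0.6,0.57,0.3,0,0,0,60, -0.6,0.57,0.2,0,0,0,60, -0.5,0.57,0.1,0,0,0,60]'; python3 - <<'E'
from h import *
W=snap('wrist','w11');f=W['frame']
plan(.444,.0219,.0435,0)
hsv=cv2.cvtColor(f,cv2.COLOR_RGB2HSV);m=cv2.inRange(hsv,(40,90,60),(75,255,255))
cs,_=cv2.findContours(m,0,2);c=max(cs,key=cv2.contourArea);P=np.array([atz(W,*p[0],.051)[:2] for p in c],np.float32)
print('head',cv2.minEnclosingCircle(P),P.min(0),P.max(0))
E
```

```text
t: 19.5
position: [0.4432, 0.0222, 0.1178]
ee_rot: [3.141, -0.002, 0.001]
force: [0.0, -1.5, -0.2]
width: 0.602
shift now-axes [ 0.12 -0.04  2.46] yaw -0.09 tilt 0.17
turn z units -0.02 shift after-turn axes [ 0.11 -0.04  2.46]
head ((0.4440595209598541, 0.021411938592791557), 0.013851148076355457) [0.4307194  0.00921848] [0.45779708 0.03445513]
```

View pics/w11.png

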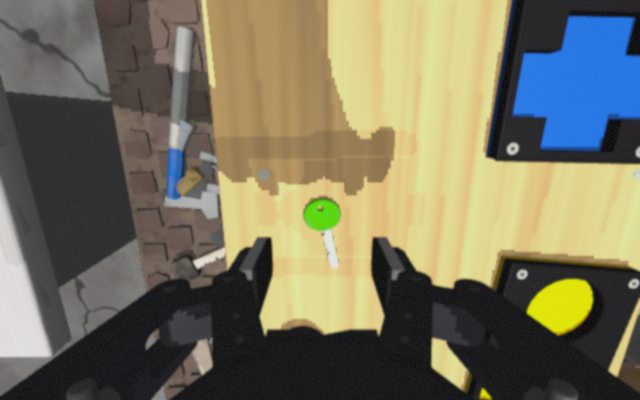

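```bash
python3 - <<'E'
from h import *
plan(.4442,.0218,.0435,0)
E
```

```text
shift now-axes [ 0.13 -0.04  2.46] yaw -0.09 tilt 0.17
turn z units -0.02 shift after-turn axes [ 0.12 -0.03  2.46]
```

```bash
python3 -m pendant '[0.12,-0.03,0.2,0,0,0,60, 0,0,0.6,0,0,0,60, 0,0,0.6,0,0,0,60, 0,0,0.5,0,0,0,60, 0,0,0.3,0,0,0,55, 0,0,0.15,0,0,0,55, 0,0,0.08,0,0,0,55, 0,0,0.03,0,0,0,55, 0,0,0,0,0,0,55, 0,0,0,0,0,0,55]'; python3 - <<'E'
from h import *
W=snap('wrist','w12');f=W['frame'];cv2.imwrite('pics/w12r.png',cv2.resize(f[180:330,210:430,::-1],None,fx=3.5,fy=3.5,interpolation=cv2.INTER_CUBIC))
plan(.4442,.0218,.0435,0)
E
```

```text
t: 20.8
position: [0.4475, 0.0236, 0.0438]
ee_rot: [3.142, -0.002, 0.001]
force: [0.8, 0.1, 0.0]
width: 0.551
shift now-axes [-0.11  0.06  0.01] yaw -0.08 tilt 0.03
turn z units -0.02 shift after-turn axes [-0.11  0.06  0.01]
```

View pics/w12r.png

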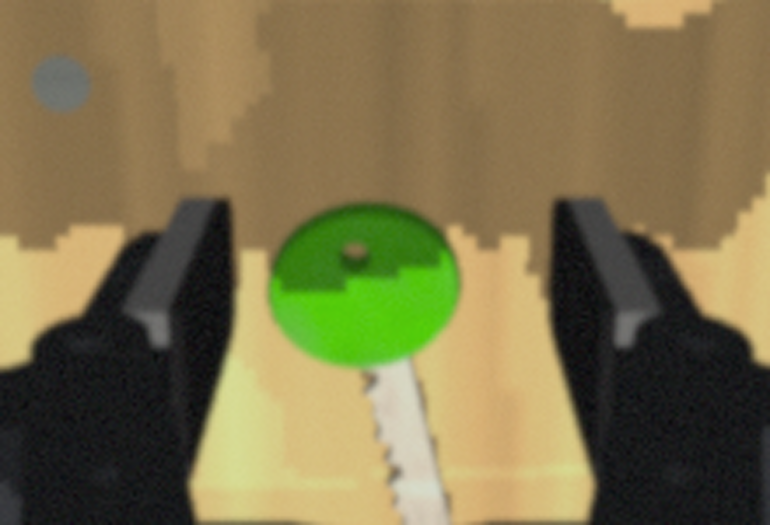

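```bash
python3 -m pendant '[-0.11,0.06,0,0,0,0,55, 0,0,0,0,0,0,55, 0,0,0,0,0,0,15, 0,0,0,0,0,0,15, 0,0,0,0,0,0,15, 0,0,0,0,0,0,15, 0,0,-0.3,0,0,0,15, 0,0,-0.8,0,0,0,15, 0,0,-1,0,0,0,15, 0,0,-1,0,0,0,15]' 50; python3 - <<'E'
from h import *
W=snap('wrist','w13');f=W['frame'];cv2.imwrite('pics/w13r.png',cv2.resize(f[180:330,210:430,::-1],None,fx=3.5,fy=3.5,interpolation=cv2.INTER_CUBIC))
plan(.6186,.1171,.15,-1.2)
E
```

```text
t: 22.1
position: [0.4438, 0.0218, 0.1375]
ee_rot: [3.142, -0.002, -0.0]
force: [0.4, -0.4, -0.7]
width: 0.299
shift now-axes [ 5.74 -3.18 -0.25] yaw -0.07 tilt 0.42
turn z units 0.23 shift after-turn axes [ 5.67 -3.29 -0.3 ]
```

View pics/w13r.png

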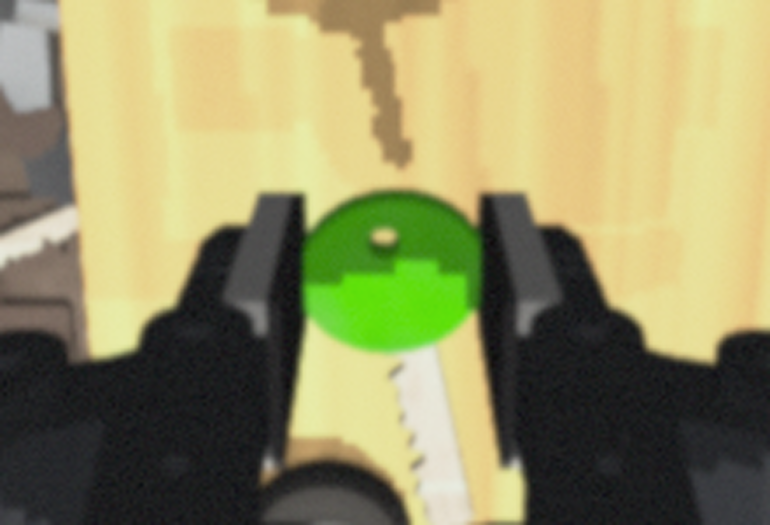

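```bash
python3 -m pendant '[0,0,-0.3,0,0,0.23,15, 0.6,-0.35,0,0,0,0,15, 0.7,-0.4,0,0,0,0,15, 0.8,-0.45,0,0,0,0,15, 0.9,-0.5,0,0,0,0,15, 0.9,-0.5,0,0,0,0,15, 0.8,-0.45,0,0,0,0,15, 0.6,-0.4,0,0,0,0,15, 0.34,-0.2,0,0,0,0,15, 0.1,-0.05,0,0,0,0,15]';python3 -m pendant '[0,0,0.5,0,0,0,15, 0,0,0.5,0,0,0,15, 0,0,0.5,0,0,0,15, 0,0,0.3,0,0,0,15, 0,0,0.2,0,0,0,15, 0,0,0,0,0,0,15, 0,0,0,0,0,0,15, 0,0,0,0,0,0,15, 0,0,0,0,0,0,15, 0,0,0,0,0,0,15]'; python3 - <<'E'
from h import *
W=snap('wrist','w14');f=W['frame'];cv2.imwrite('pics/w14r.png',cv2.resize(f[150:350,200:440,::-1],None,fx=3,fy=3,interpolation=cv2.INTER_CUBIC))
plan(.6186,.1171,.0485,-1.2)
E
```

```text
t: 23.4
position: [0.6181, 0.1172, 0.1447]
ee_rot: [3.141, -0.033, -0.003]
force: [-0.3, -0.6, 0.1]
width: 0.302
t: 24.65
position: [0.6184, 0.1171, 0.0857]
ee_rot: [3.141, -0.034, 0.001]
force: [-0.4, -0.5, 0.1]
width: 0.3
shift now-axes [0.01 0.   1.24] yaw -1.22 tilt 0.02
turn z units -0.0 shift after-turn axes [0.01 0.   1.24]
```

View pics/w14r.png

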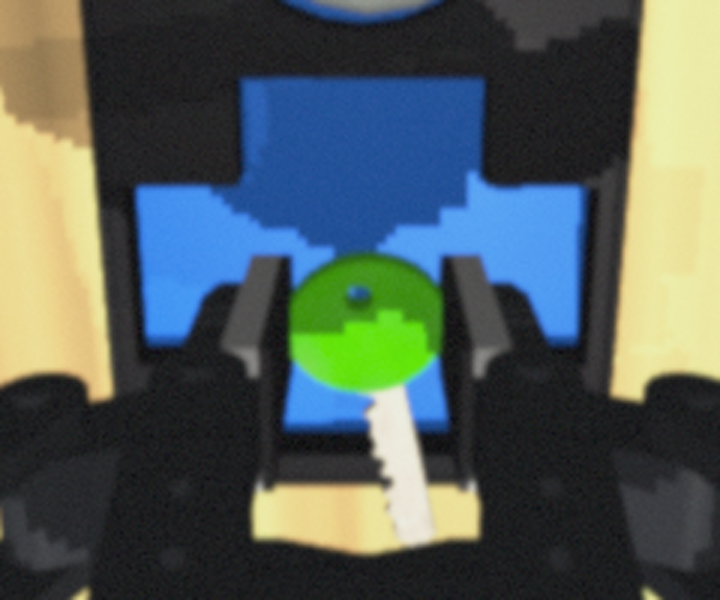

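```bash
python3 - <<'E'
from h import *
W=load('w14')
z=lambda x,y:(W,(x+.5)/3+200-.5,(y+.5)/3+150-.5)
c=np.array([.6192,.1471]);yd=np.array([.0207,.9998]);xd=np.array([.9998,-.0207])
for n,p,h in (('tip',(418,543),.089),('headcentre',(366,322),.092),('recess end L',(283,430),.05),('cut L',(138,185),.05),('cut R',(580,185),.05)):
    X=atz(*z(*p),h)[:2]-c;print(n,(X@xd).round(4),(X@yd).round(4))
E
```

```text
tip 0.0103 -0.076
headcentre 0.0005 -0.0293
recess end L -0.0185 -0.0773
cut L -0.0479 -0.0182
cut R 0.046 -0.0182
```

```bash
python3 -m pendant '[0,-0.01,0.3,0,0,0,15, 0,0,0.3,0,0,0,15, 0,0,0.2,0,0,0,15, 0,0,0.2,0,0,0,15, 0,0,0.12,0,0,0,15, 0,0,0.06,0,0,0,15, 0,0,0,0,0,0,15, 0,0,0,0,0,0,15, 0,0,0,0,0,0,15, 0,0,0,0,0,0,15]'; python3 - <<'E'
from h import *
W=snap('wrist','w15');f=W['frame'];cv2.imwrite('pics/w15r.png',cv2.resize(f[150:350,200:440,::-1],None,fx=3,fy=3,interpolation=cv2.INTER_CUBIC))
plan(.6186,.1171,.0485,-1.2)
E
```

```text
t: 25.95
position: [0.6184, 0.1174, 0.0502]
ee_rot: [3.141, -0.033, 0.0]
force: [0.1, -0.7, -0.3]
width: 0.299
shift now-axes [0.01 0.01 0.05] yaw -1.23 tilt 0.01
turn z units -0.01 shift after-turn axes [0.01 0.01 0.05]
```

View pics/w15r.png

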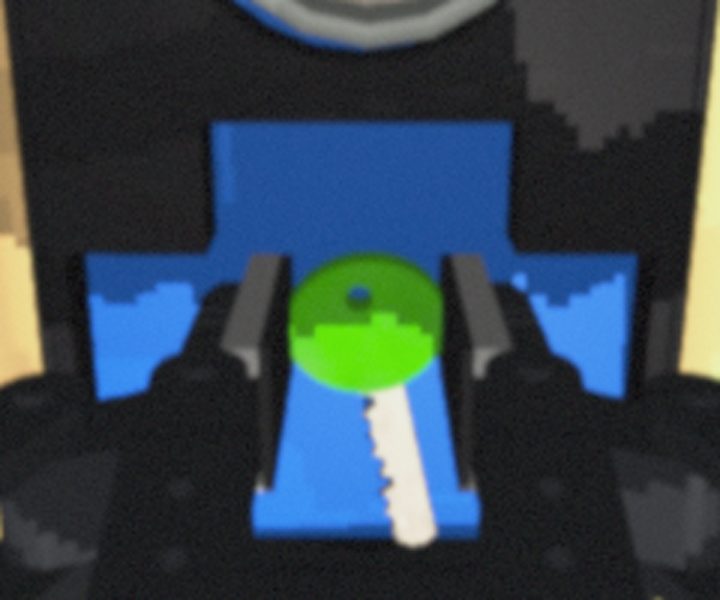

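```bash
python3 - <<'E'
from h import *
W=load('w15')
z=lambda x,y:(W,(x+.5)/3+200-.5,(y+.5)/3+150-.5)
c=np.array([.6192,.1471]);yd=np.array([.0207,.9998]);xd=np.array([.9998,-.0207])
for n,p,h in (('tip',(416,547),.055),('headcentre',(366,322),.0575),('recess end L',(255,537),.05),('recess end R',(478,537),.05),('cut L',(88,255),.05),('cut R',(635,255),.05),('cut',(88,255),.06),('top',(213,122),.05),('top',(213,122),.06)):
    X=atz(*z(*p),h)[:2]-c;print(n,(X@xd).round(4),(X@yd).round(4))
E
```

```text
tip 0.0098 -0.0753
headcentre 0.0005 -0.0285
recess end L -0.0207 -0.0772
recess end R 0.0219 -0.0772
cut L -0.0478 -0.0194
cut R 0.0472 -0.0194
cut -0.0444 -0.0154
top -0.025 0.0043
top -0.0232 0.0067
```

```bash
python3 -m pendant '[0,0,0.04,0,0,0,15, 0,0,0.02,0,0,0,15, 0,0,0,0,0,0,15, 0,0,0,0,0,0,40, 0,0,0,0,0,0,50, 0,0,0,0,0,0,50, 0,0,-0.3,0,0,0,50, 0,0,-0.8,0,0,0,50, 0,0,-1,0,0,0,50, 0,0,-1,0,0,0,50]'; python3 - <<'E'
from h import *
W=snap('wrist','w16');f=W['frame'];cv2.imwrite('pics/w16r.png',cv2.resize(f[150:350,200:440,::-1],None,fx=3,fy=3,interpolation=cv2.INTER_CUBIC))
plan(.456,.203,.15,12)
f=load('w7')['frame'];cv2.imwrite('pics/w7p.png',cv2.resize(f[0:150,310:450,::-1],None,fx=4,fy=4,interpolation=cv2.INTER_CUBIC))
E
```

```text
t: 27.25
position: [0.6181, 0.1174, 0.1423]
ee_rot: [3.141, -0.033, -0.001]
force: [-0.5, 0.4, -0.3]
width: 0.501
shift now-axes [-5.54 -2.72 -0.14] yaw -1.22 tilt 0.45
turn z units -2.64 shift after-turn axes [-4.78 -3.92 -0.1 ]
```

View pics/w16r.png

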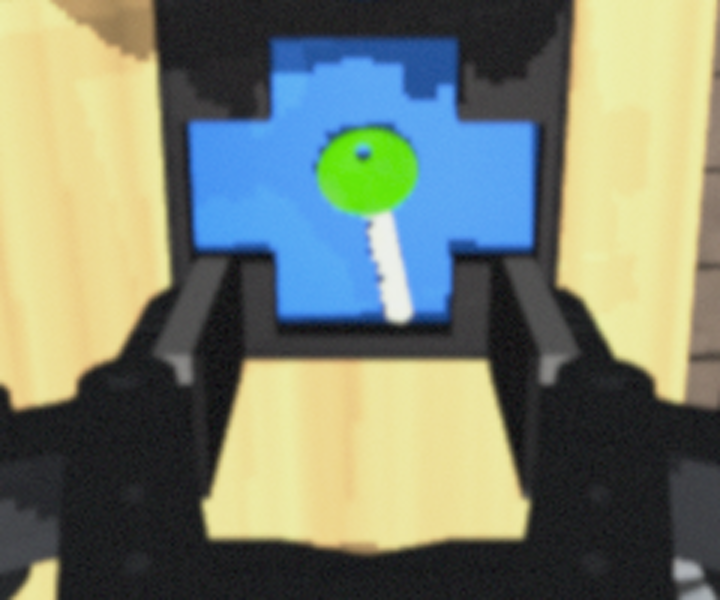

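View pics/w7p.png

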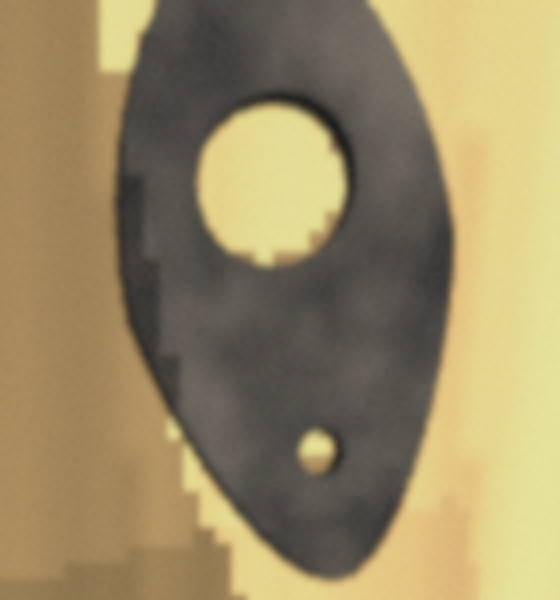

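```bash
python3 - <<'E'
from h import *
for n,roi in (('w6',(40,140,325,385)),('w5',(140,230,105,170))):
    W=load(n);f=W['frame'];g=cv2.cvtColor(f,cv2.COLOR_RGB2HSV)
    m=((g[:,:,2]<115)&(g[:,:,1]<90)).astype(np.uint8)*255
    mm=np.zeros_like(m);a,b,c_,d=roi;mm[a:b,c_:d]=m[a:b,c_:d]
    cs,_=cv2.findContours(mm,0,2);c=max(cs,key=cv2.contourArea)
    P=np.array([atz(W,*p[0],.050)[:2] for p in c],np.float32)*1000
    r=cv2.minAreaRect(P);print(n,r,cv2.fitEllipse(P)); 
    v=f[:,:,::-1].copy();cv2.drawContours(v,[c],-1,(0,0,255),1);cv2.imwrite('pics/%sp.png'%n,cv2.resize(v[a-10:b+10,c_-10:d+10],None,fx=5,fy=5))
    # best axis: PCA
    print(np.linalg.svd(P-P.mean(0),full_matrices=False)[2],P.mean(0))
E
```

```text
w6 ((455.8498840332031, 202.06149291992188), (36.057376861572266, 62.83541488647461), 31.543386459350586) ((454.9815368652344, 202.08050537109375), (32.64914321899414, 62.245582580566406), 15.707371711730957)
[[ 0.20423031 -0.97892284]
 [-0.97892284 -0.20423031]] [454.94086 203.4743 ]
w5 ((457.58306884765625, 202.76255798339844), (35.98342514038086, 64.60773468017578), 8.111291885375977) ((457.23187255859375, 203.91810607910156), (34.49571990966797, 63.96332931518555), 11.997028350830078)
[[ 0.25010058 -0.9682199 ]
 [-0.9682199  -0.25010058]] [460.17868 204.91028]
```

View pics/w6p.png

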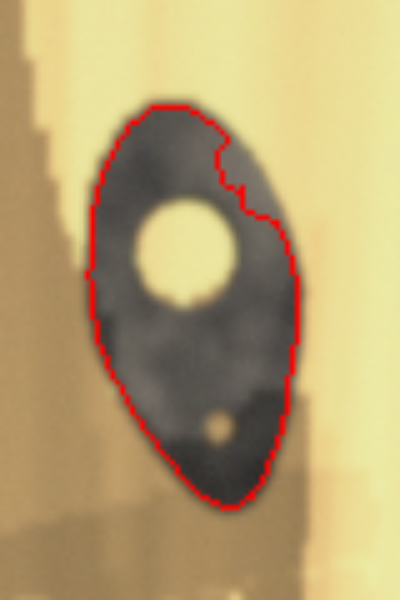

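```bash
python3 - <<'E'
from h import *
W=load('w6');z=lambda x,y:(W,(x+.5)/5+315-.5,(y+.5)/5+30-.5)
A=atz(*z(187,252),.048);B=atz(*z(219,428),.048);d=A-B;print(A,B,np.linalg.norm(d),'yaw',np.degrees(np.arctan2(-d[0],d[1])))
W=load('w7');z=lambda x,y:(W,(x+.5)/4+310-.5,(y+.5)/4-.5)
A=atz(*z(273,183),.048);B=atz(*z(317,452),.048);d=A-B;print(A,B,np.linalg.norm(d),'yaw',np.degrees(np.arctan2(-d[0],d[1])))
W=load('w6')
f=W['frame'];g=cv2.cvtColor(f,cv2.COLOR_RGB2HSV)
m=((g[:,:,2]<150)&(g[:,:,1]<90)).astype(np.uint8)*255
mm=np.zeros_like(m);a,b,c_,e=(40,140,325,385);mm[a:b,c_:e]=m[a:b,c_:e]
cs,_=cv2.findContours(mm,0,2);c=cv2.convexHull(max(cs,key=cv2.contourArea))
P=np.array([atz(W,*p[0],.050)[:2] for p in c],np.float32)*1000
print(cv2.minAreaRect(P))
for y in (10,12,14,16,18,20,22):
    t=np.radians(y);u=np.array([np.cos(t),np.sin(t)]);v=np.array([-np.sin(t),np.cos(t)])
    print(y,np.ptp(P@u),np.ptp(P@v),u*((P@u).max()+(P@u).min())/2+v*((P@v).max()+(P@v).min())/2)
E
```

```text
[0.45367478 0.21170913 0.048     ] [0.46002592 0.18314435 0.048     ] 0.029262325587523196 yaw 12.535311693003637
[0.45354842 0.21164218 0.048     ] [0.46007966 0.18341128 0.048     ] 0.028976550996179278 yaw 13.02625920220748
((454.67535400390625, 201.9866943359375), (35.36204528808594, 65.08855438232422), 2.69903826713562)
10 35.24331592425415 65.92543460732331 [455.42052001 201.88495018]
12 35.28535254647619 65.96831532778819 [455.54159752 201.87230053]
14 35.38966077532422 65.99734621906296 [455.60414854 201.88766832]
16 35.48901505224438 65.99604484400682 [455.6402316 201.9261702]
18 35.57540914094983 65.91433745421963 [455.68793891 201.97177349]
20 35.70276328846393 65.75232359756981 [455.77195844 202.03501028]
22 35.786619118500084 65.51020066298535 [455.85136213 202.10395394]
```

```bash
python3 - <<'E'
from h import *
plan(.4552,.204,.11,13)
E
python3 -m pendant '[0,0,0,0,0,-1,65, 0,0,0,0,0,-0.95,65, 0,0,0,0,0,-0.89,65, -0.5,-0.4,0,0,0,0,65, -0.8,-0.69,0,0,0,0,65, -0.9,-0.75,0.2,0,0,0,65, -0.9,-0.75,0.3,0,0,0,65, -0.8,-0.7,0.3,0,0,0,65, -0.5,-0.45,0.2,0,0,0,65, -0.3,-0.26,0,0,0,0,65]'; python3 - <<'E'
from h import *
plan(.4552,.204,.043,13)
W=snap('wrist','w17')
E
```

```text
shift now-axes [-5.58 -2.75  1.19] yaw -1.22 tilt 0.45
turn z units -2.84 shift after-turn axes [-4.72 -4.04  1.23]
t: 28.55
position: [0.4533, 0.203, 0.1111]
ee_rot: [3.121, 0.356, -0.0]
force: [1.2, -0.1, -1.1]
width: 0.649
shift now-axes [ 0.07 -0.02  2.27] yaw 13.02 tilt 0.03
turn z units 0.0 shift after-turn axes [ 0.07 -0.02  2.27]
```

View pics/w17.png

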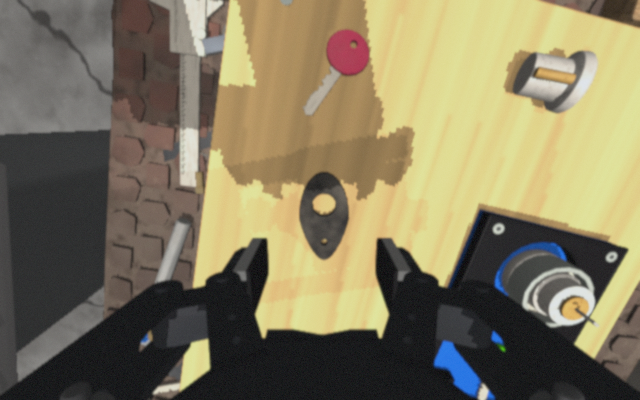

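```bash
python3 -m pendant '[0,0,0.5,0,0,0,65, 0.04,0,0.6,0,0,0,65, 0,0,0.5,0,0,0,65, 0,0,0.35,0,0,0,65, 0,0,0.2,0,0,0,65, 0,0,0.1,0,0,0,65, 0,0,0.02,0,0,0,65, 0,0,0,0,0,0,65, 0,0,0,0,0,0,65, 0,0,0,0,0,0,65]'; python3 - <<'E'
from h import *
plan(.4552,.204,.043,13)
W=snap('wrist','w18');f=W['frame'];cv2.imwrite('pics/w18r.png',cv2.resize(f[160:330,200:440,::-1],None,fx=3.3,fy=3.3,interpolation=cv2.INTER_CUBIC))
E
```

```text
t: 29.85
position: [0.4552, 0.203, 0.0434]
ee_rot: [-3.121, -0.355, -0.001]
force: [-0.5, -0.5, -0.6]
width: 0.65
shift now-axes [ 0.01 -0.03  0.01] yaw 12.98 tilt 0.03
turn z units -0.0 shift after-turn axes [ 0.01 -0.03  0.01]
```

View pics/w18r.png

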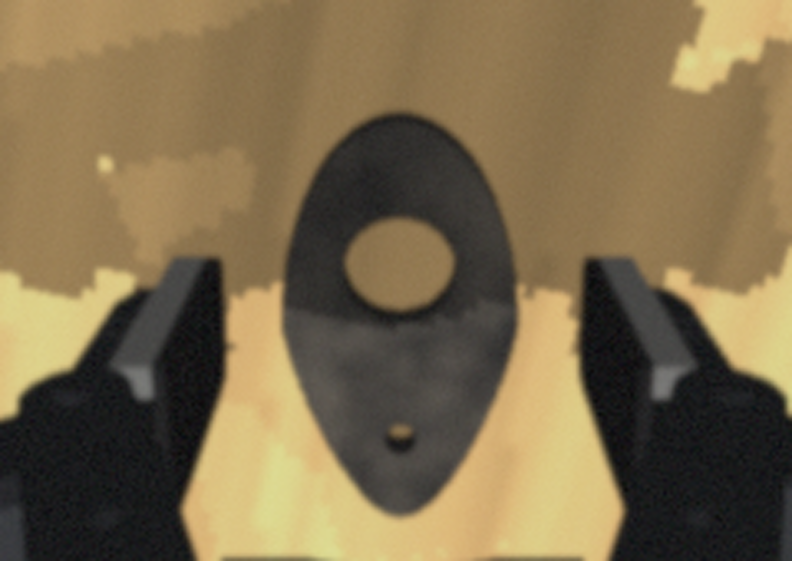

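```bash
python3 -m pendant '[0,0,0,0,0,0,15, 0,0,0,0,0,0,15, 0,0,0,0,0,0,15, 0,0,0,0,0,0,15, 0,0,-0.3,0,0,0,15, 0,0,-0.8,0,0,0,15, 0,0,-1,0,0,0,15, 0,0,-1,0,0,0.95,15, 0,0,-0.5,0,0,0.95,15, 0,0,0,0,0,0.95,15]' 60; python3 - <<'E'
from h import *
W=snap('wrist','w19');f=W['frame'];cv2.imwrite('pics/w19r.png',cv2.resize(f[160:330,200:440,::-1],None,fx=3.3,fy=3.3,interpolation=cv2.INTER_CUBIC))
plan(.6301,-.139,.15,-5.2)
E
```

```text
t: 31.15
position: [0.4559, 0.2033, 0.1529]
ee_rot: [-3.14, 0.039, -0.005]
force: [-0.3, 0.4, -1.3]
width: 0.402
shift now-axes [ 6.12 11.24  0.08] yaw -1.52 tilt 0.1
turn z units 0.74 shift after-turn axes [ 6.83 10.83  0.07]
```

View pics/w19r.png

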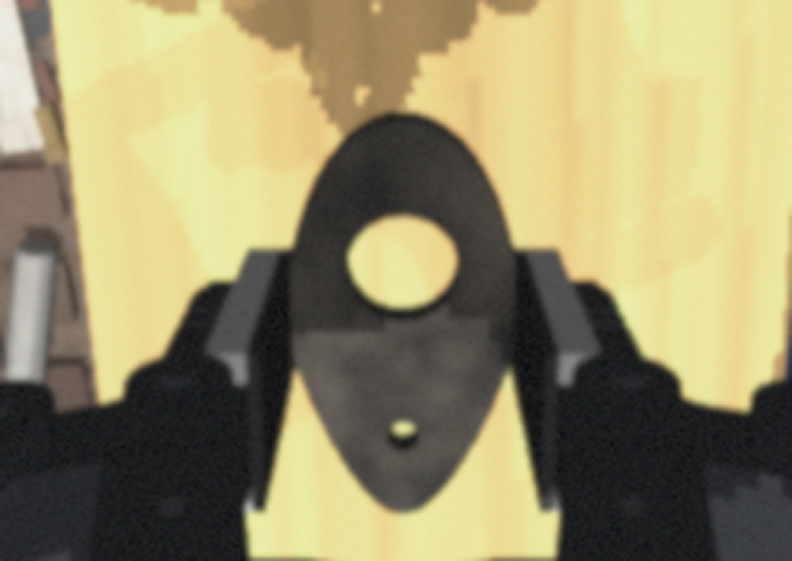

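```bash
python3 -m pendant '[0,0,0,0,0,0.79,15, 0.4,0.63,0,0,0,0,15, 0.6,0.95,0,0,0,0,15, 0.63,1,0,0,0,0,15, 0.63,1,0,0,0,0,15, 0.63,1,0,0,0,0,15, 0.63,1,0,0,0,0,15, 0.63,1,0,0,0,0,15, 0.63,1,0,0,0,0,15, 0.63,1,0,0,0,0,15]';python3 -m pendant '[0.63,1,0,0,0,0,15, 0.63,1,0,0,0,0,15, 0.5,0.8,0,0,0,0,15, 0.25,0.4,0.3,0,0,0,15, 0,0,0.6,0,0,0,15, 0,0,0.6,0,0,0,15, 0,0,0.4,0,0,0,15, 0,0,0.2,0,0,0,15, 0,0,0,0,0,0,15, 0,0,0,0,0,0,15]'; python3 - <<'E'
from h import *
W=snap('wrist','w20');f=W['frame'];cv2.imwrite('pics/w20r.png',cv2.resize(f[150:350,200:440,::-1],None,fx=3,fy=3,interpolation=cv2.INTER_CUBIC))
plan(.6301,-.139,.048,-5.2)
E
```

```text
t: 32.45
position: [0.5935, -0.0692, 0.151]
ee_rot: [-3.138, 0.141, 0.001]
force: [0.7, 0.4, -0.0]
width: 0.4
t: 33.7
position: [0.6451, -0.1693, 0.0889]
ee_rot: [3.138, -0.143, 0.002]
force: [-0.2, -0.0, -0.5]
width: 0.401
shift now-axes [-0.59 -0.96  1.36] yaw -5.22 tilt 0.09
turn z units -0.0 shift after-turn axes [-0.59 -0.96  1.37]
```

View pics/w20r.png

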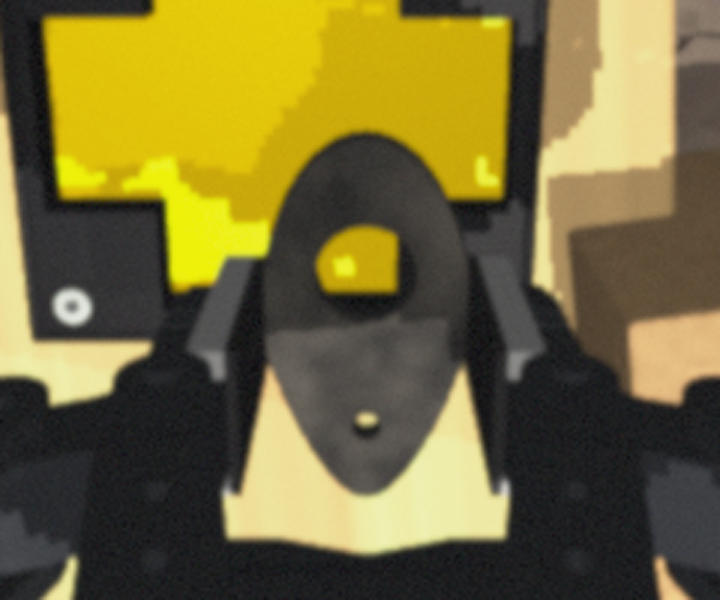

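```bash
python3 -m pendant '[-0.3,-0.48,0,0,0,0,15, -0.29,-0.48,0,0,0,0,15, 0,0,0.2,0,0,0,15, 0,0,0.4,0,0,0,15, 0,0,0.2,0,0,0,15, 0,0,0,0,0,0,15, 0,0,0,0,0,0,15, 0,0,0,0,0,0,15, 0,0,0,0,0,0,15, 0,0,0,0,0,0,15]'; python3 - <<'E'
from h import *
W=snap('wrist','w21');f=W['frame'];cv2.imwrite('pics/w21r.png',cv2.resize(f[150:350,200:440,::-1],None,fx=3,fy=3,interpolation=cv2.INTER_CUBIC))
plan(.6301,-.139,.048,-5.2)
E
```

```text
t: 35.0
position: [0.6297, -0.139, 0.0644]
ee_rot: [3.138, -0.143, 0.001]
force: [-0.3, -0.3, -1.0]
width: 0.404
shift now-axes [ 0.01 -0.    0.54] yaw -5.22 tilt 0.02
turn z units -0.0 shift after-turn axes [ 0.01 -0.    0.54]
```

View pics/w21r.png

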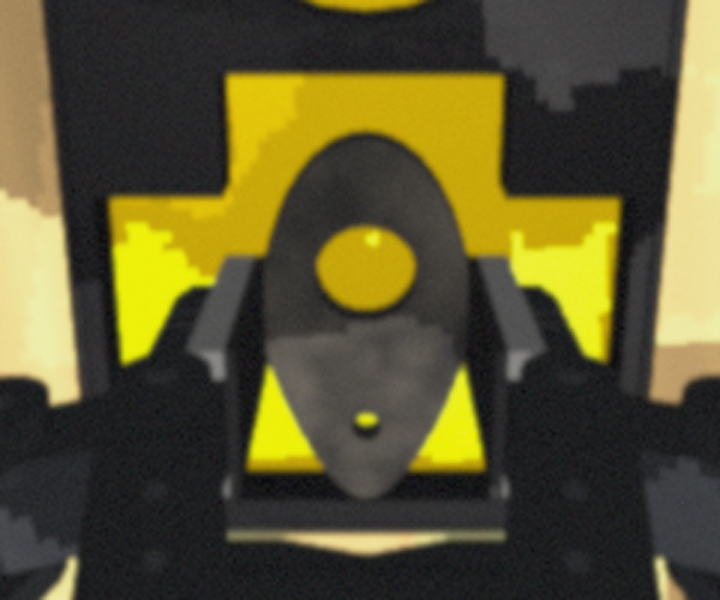

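```bash
python3 -m pendant '[0,0,0.2,0,0,0,15, 0,0,0.2,0,0,0,15, 0,0,0.09,0,0,0,15, 0,0,0.03,0,0,0,15, 0,0,0,0,0,0,15, 0,0,0,0,0,0,15, 0,0,0,0,0,0,50, 0,0,0,0,0,0,60, 0,0,0,0,0,0,60, 0,0,0,0,0,0,60]'; python3 -m pendant '[0,0,-0.5,0,0,0,60, 0,0,-1,0,0,0,60, 0,0,-1,0,0,0,60, 0,0,-1,0,0,0,70, 0,0,-0.2,0,0,0,80, 0,0,0,0,0,0,80, 0,0,0,0,0,0,80, 0,0,0,0,0,0,80, 0,0,0,0,0,0,80, 0,0,0,0,0,0,80]'; python3 - <<'E'
from h import *
W=snap('wrist','w22');f=W['frame']
plan(.4268,-.1027,.17,-5.2)
E
```

```text
t: 36.3
position: [0.6296, -0.1389, 0.0484]
ee_rot: [3.138, -0.143, -0.0]
force: [-0.1, 0.3, 0.4]
width: 0.603
t: 37.55
position: [0.6295, -0.1389, 0.1593]
ee_rot: [-3.138, 0.143, 0.001]
force: [-0.4, -0.5, 0.1]
width: 0.8
shift now-axes [-6.84 -0.59 -0.35] yaw -5.22 tilt 0.02
turn z units -0.0 shift after-turn axes [-6.84 -0.59 -0.35]
```

View pics/w22.png

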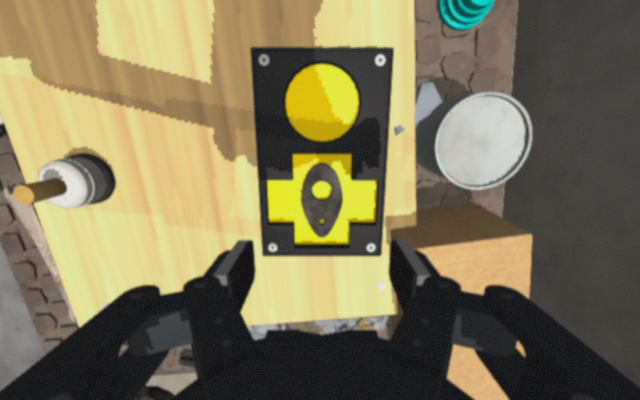

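```bash
python3 -m pendant '[-0.6,-0.05,-0.1,0,0,0,80, -0.8,-0.07,0,0,0,0,80, -0.9,-0.08,0,0,0,0,80, -0.9,-0.08,0,0,0,0,80, -0.9,-0.08,0,0,0,0,80, -0.9,-0.08,0,0,0,0,80, -0.9,-0.08,0,0,0,0,80, -0.6,-0.05,0,0,0,0,80, -0.34,-0.02,0,0,0,0,80, 0,0,0,0,0,0,80]'; python3 - <<'E'
from h import *
plan(.427,-.1027,.055,-5.2)
W=snap('wrist','w23');f=W['frame']
cv2.imwrite('pics/w23r.png',cv2.resize(f[130:330,200:440,::-1],None,fx=3,fy=3,interpolation=cv2.INTER_CUBIC))
E
```

```text
t: 38.85
position: [0.427, -0.1027, 0.1628]
ee_rot: [3.138, -0.143, 0.001]
force: [0.0, 1.1, 0.8]
width: 0.8
shift now-axes [-0.   -0.    3.59] yaw -5.23 tilt 0.05
turn z units -0.01 shift after-turn axes [ 0.   -0.    3.59]
```

View pics/w23r.png

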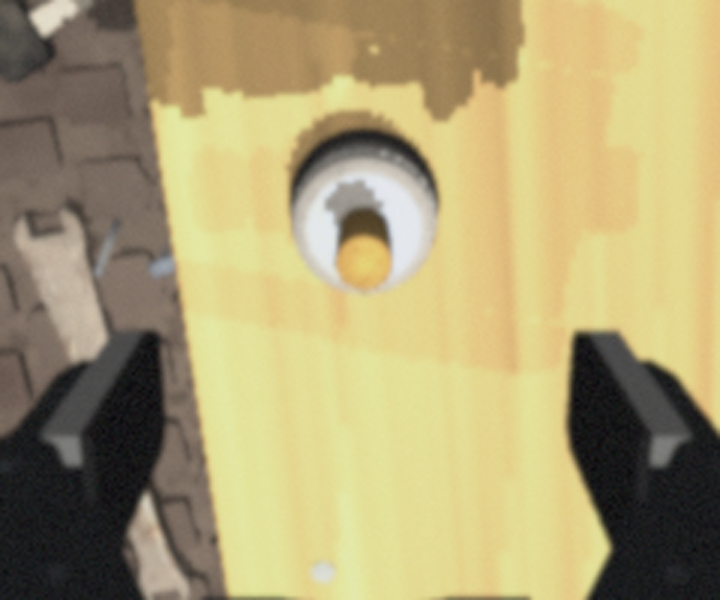

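```bash
python3 - <<'E'
from h import *
W=load('w23')
z=lambda x,y:(W,(x+.5)/3+200-.5,(y+.5)/3+130-.5)
print(atz(*z(364,262),.107),atz(*z(365,213),.07),atz(*z(365,207),.054))
E
python3 -m pendant '[0,0,0.6,0,0,0,80, 0,0,0.9,0,0,0,80, 0,0,0.9,0,0,0,80, 0,0,0.7,0,0,0,80, 0,0,0.3,0,0,0,75, 0,0,0.15,0,0,0,75, 0,0,0.07,0,0,0,75, 0,0,0,0,0,0,75, 0,0,0,0,0,0,75, 0,0,0,0,0,0,75]'; python3 - <<'E'
from h import *
plan(.427,-.1027,.054,-5.2)
W=snap('wrist','w24');f=W['frame']
cv2.imwrite('pics/w24r.png',cv2.resize(f[160:330,200:440,::-1],None,fx=3.3,fy=3.3,interpolation=cv2.INTER_CUBIC))
E
```

```text
[ 0.42731282 -0.10153252  0.107     ] [ 0.42771478 -0.09971576  0.07      ] [ 0.4274804  -0.10228834  0.054     ]
t: 40.15
position: [0.4271, -0.1027, 0.0543]
ee_rot: [3.138, -0.143, 0.001]
force: [-0.3, -0.1, 0.9]
width: 0.754
shift now-axes [-0.    0.    0.01] yaw -5.22 tilt 0.04
turn z units -0.0 shift after-turn axes [-0.    0.    0.01]
```

View pics/w24r.png

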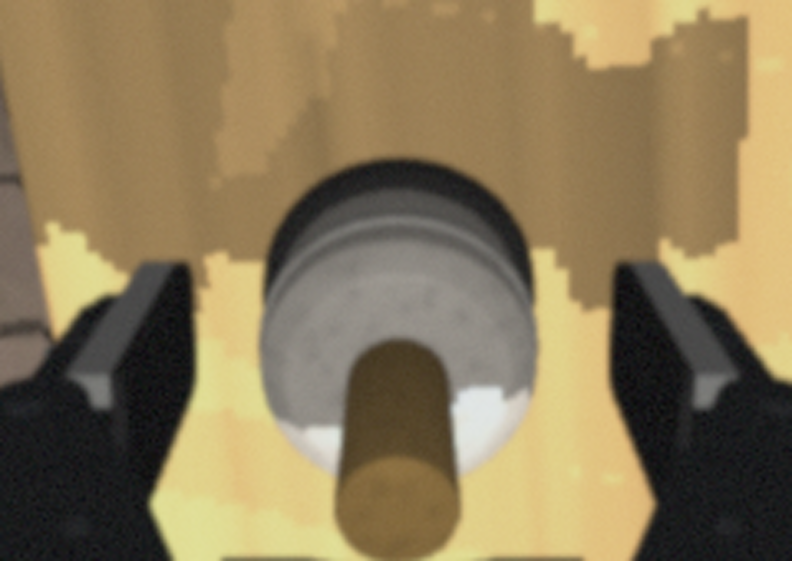

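```bash
python3 -m pendant '[0,0,0,0,0,0,20, 0,0,0,0,0,0,20, 0,0,0,0,0,0,20, 0,0,0,0,0,0,20, 0,0,-0.3,0,0,0,20, 0,0,-0.7,0,0,0,20, 0,0,-0.9,0,0,0,20, 0,0,-0.8,0,0,0,20, 0,0,-0.3,0,0,0,20, 0,0,0,0,0,0,20]' 70; python3 - <<'E'
from h import *
plan(.6374,-.0582,.0595,-5.2)
W=snap('wrist','w25');f=W['frame']
cv2.imwrite('pics/w25r.png',cv2.resize(f[160:330,200:440,::-1],None,fx=3.3,fy=3.3,interpolation=cv2.INTER_CUBIC))
E
```

```text
t: 41.45
position: [0.4269, -0.1027, 0.1442]
ee_rot: [3.138, -0.143, 0.001]
force: [0.0, 0.9, -1.8]
width: 0.435
shift now-axes [ 6.85 -2.12  2.83] yaw -5.22 tilt 0.04
turn z units -0.0 shift after-turn axes [ 6.85 -2.11  2.82]
```

View pics/w25r.png

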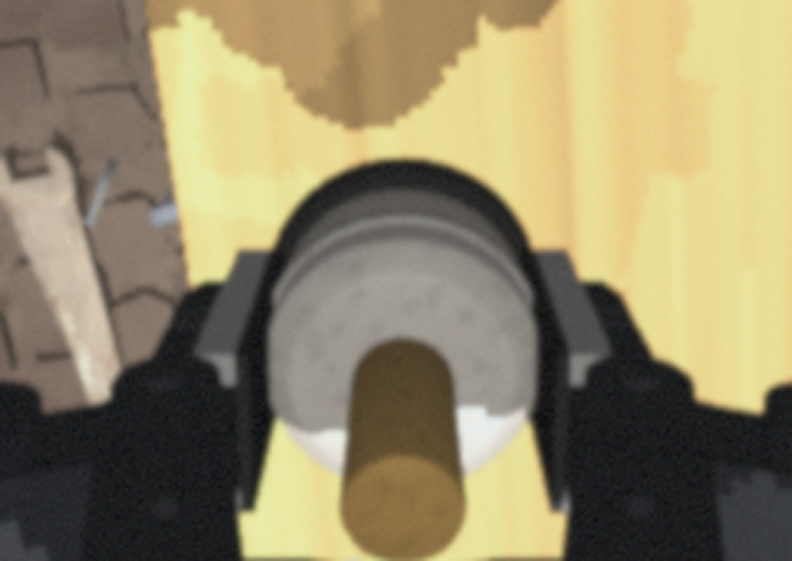

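Knob held upright (stem tip at zoom (403,510), same as before lifting). Move over the yellow round recess and down.

```bash
python3 -m pendant '[0.5,-0.15,0,0,0,0,20, 0.7,-0.22,0,0,0,0,20, 0.9,-0.28,0,0,0,0,20, 0.9,-0.28,0,0,0,0,20, 0.9,-0.28,0,0,0,0,20, 0.9,-0.28,0,0,0,0,20, 0.9,-0.28,0,0,0,0,20, 0.7,-0.21,0,0,0,0,20, 0.35,-0.1,0,0,0,0,20, 0.1,-0.03,0,0,0,0,20]'; python3 -m pendant '[0,0,0.4,0,0,0,20, 0,0,0.6,0,0,0,20, 0,0,0.6,0,0,0,20, 0,0,0.4,0,0,0,20, 0,0,0.2,0,0,0,20, 0,0,0,0,0,0,20, 0,0,0,0,0,0,20, 0,0,0,0,0,0,20, 0,0,0,0,0,0,20, 0,0,0,0,0,0,20]'; python3 - <<'E'
from h import *
plan(.6374,-.0582,.0595,-5.2)
W=snap('wrist','w26');f=W['frame']
cv2.imwrite('pics/w26r.png',cv2.resize(f[140:340,200:440,::-1],None,fx=3,fy=3,interpolation=cv2.INTER_CUBIC))
E
```

```text
t: 42.75
position: [0.6376, -0.058, 0.143]
ee_rot: [3.138, -0.143, -0.002]
force: [-0.7, 0.3, -2.3]
width: 0.43
t: 44.0
position: [0.6374, -0.0583, 0.0782]
ee_rot: [3.138, -0.143, 0.0]
force: [-0.2, -0.5, -2.1]
width: 0.43
shift now-axes [ 0.   -0.    0.62] yaw -5.22 tilt 0.02
turn z units -0.0 shift after-turn axes [ 0.   -0.    0.62]
```

View pics/w26r.png

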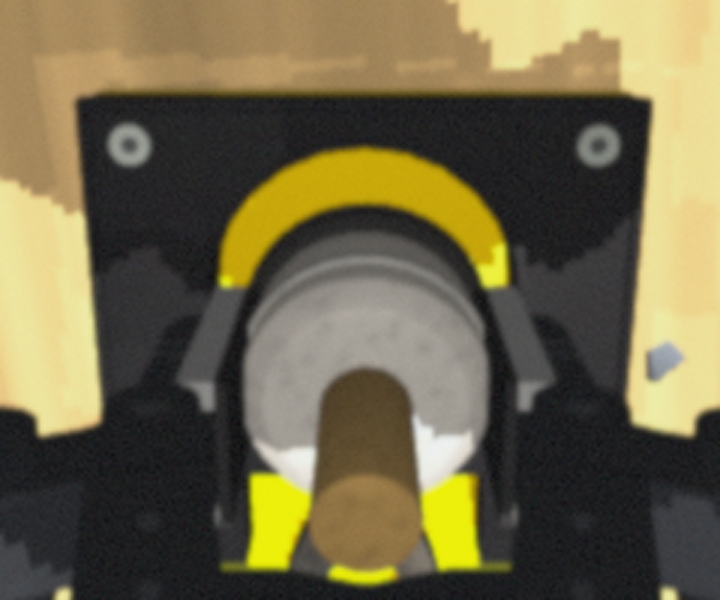

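```bash
python3 -m pendant '[0,0,0.25,0,0,0,20, 0,0,0.2,0,0,0,20, 0,0,0.1,0,0,0,20, 0,0,0.05,0,0,0,20, 0,0,0.03,0,0,0,20, 0,0,0,0,0,0,20, 0,0,0,0,0,0,20, 0,0,0,0,0,0,55, 0,0,0,0,0,0,70, 0,0,0,0,0,0,70]'; python3 -m pendant '[0,0,0,0,0,0,75, 0,0,-0.3,0,0,0,75, 0,0,-0.8,0,0,0,75, 0,0,-1,0,0,0,75, 0,0,-1,0,0,0,75, 0,0,-1,0,0,0,75, 0,0,-1,0,0,0,75, 0,0,0,0,0,0,75, 0,0,0,0,0,0,75, 0,0,0,0,0,0,75]'; python3 - <<'E'
from h import *
for n in ('wrist','top','side'): snap(n,n+'27')
t=load('top27')['frame'];cv2.imwrite('pics/t27z.png',cv2.resize(t[100:300,185:475,::-1],None,fx=2.75,fy=2.75,interpolation=cv2.INTER_CUBIC))
t=load('side27')['frame'];cv2.imwrite('pics/s27z.png',cv2.resize(t[160:320,200:460,::-1],None,fx=3,fy=3,interpolation=cv2.INTER_CUBIC))
E
```

```text
t: 45.3
position: [0.6375, -0.0584, 0.0591]
ee_rot: [3.138, -0.143, 0.001]
force: [-0.2, -0.1, 0.1]
width: 0.699
t: 46.55
position: [0.6366, -0.0583, 0.2107]
ee_rot: [-3.138, 0.143, 0.004]
force: [-0.6, -0.8, 0.2]
width: 0.753
```

View pics/wrist27.png

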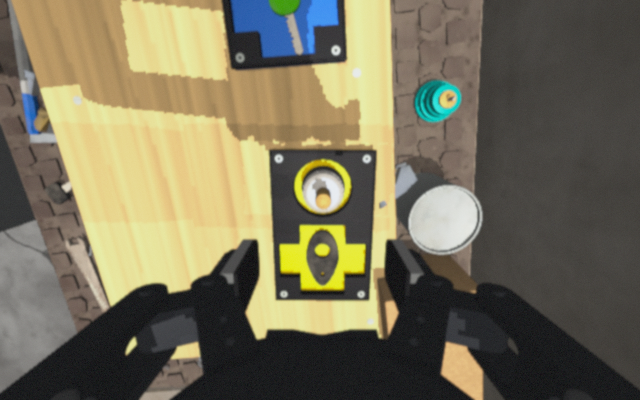

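View pics/t27z.png

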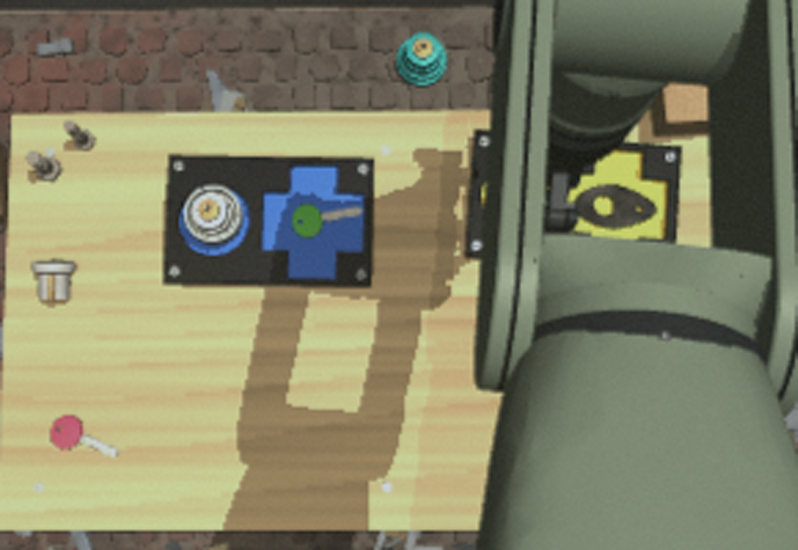

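View pics/s27z.png

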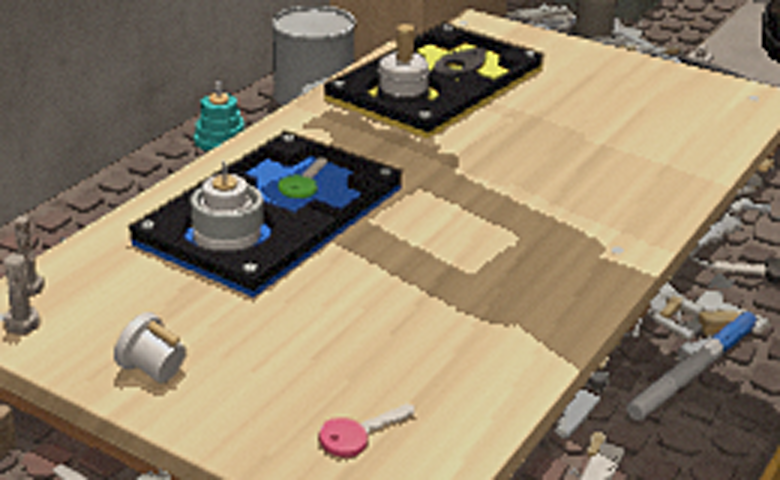

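```bash
python3 - <<'E'
from h import *
W=load('wrist27');T=load('top27');S=load('side27')
tz=lambda x,y:(T,(x+.5)/2.75+185-.5,(y+.5)/2.75+100-.5)
sz=lambda x,y:(S,(x+.5)/3+200-.5,(y+.5)/3+160-.5)
c=np.array([.6192,.1471]);yd=np.array([.0207,.9998]);xd=np.array([.9998,-.0207])
def tr(X): return ((X[:2]-c)@xd).round(4),((X[:2]-c)@yd).round(4),X[2].round(4)
X,e=tri([tz(359,211),sz(325,160)]);print('key tip',tr(X),e)
X,e=tri([tz(307,221),sz(296,187)]);print('key head',tr(X),e)
X=atz(*tz(359,211),.053);print('tip T',tr(X));X=atz(*tz(307,221),.056);print('head T',tr(X))
X,e=tri([tz(209,208),sz(226,181)]);print('plug',tr(X),e,X)
c=np.array([.6332,-.1040]);yd=np.array([.0910,.9958]);xd=np.array([.9958,-.0910])
print('knob stem W',tr(atz(W,323,200,.112)),'plate W',tr(atz(W,321.5,257,.055)))
plan(.61,.12,.21,-1.2)
E
```

```text
key tip (np.float64(0.0076), np.float64(-0.0754), np.float64(0.053)) [np.float64(0.0024002676622422135), np.float64(0.0024002676622421866)]
key head (np.float64(-0.0003), np.float64(-0.0316), np.float64(0.0527)) [np.float64(0.0011194864596817602), np.float64(0.0011194864596819382)]
tip T (np.float64(0.0097), np.float64(-0.0742), np.float64(0.053))
head T (np.float64(0.0001), np.float64(-0.0312), np.float64(0.056))
plug (np.float64(0.0013), np.float64(0.0438), np.float64(0.0921)) [np.float64(0.002395713750363342), np.float64(0.0023957137503635207)] [0.62140674 0.19084702 0.092144  ]
knob stem W (np.float64(0.0008), np.float64(0.0479), np.float64(0.112)) plate W (np.float64(-0.0006), np.float64(-0.0336), np.float64(0.055))
shift now-axes [-1.44 -5.84  0.04] yaw -5.22 tilt 0.1
turn z units -0.8 shift after-turn axes [-1.02 -5.92  0.04]
```

```bash
python3 -m pendant '[-0.1,-0.5,-0.2,0,0,0,75, -0.2,-0.7,-0.3,0,0,0,75, -0.2,-0.8,0,0,0,0,75, -0.2,-0.8,0,0,0,0,75, -0.2,-0.8,0,0,0,0,75, -0.2,-0.8,0,0,0,0,75, -0.2,-0.7,0,0,0,0,75, -0.1,-0.5,0,0,0,0,75, 0,-0.2,0,0,0,0,75, 0,0,0,0,0,0,75]'; python3 - <<'E'
from h import *
W=snap('wrist','w28');f=W['frame'];snap('top','top28')
cv2.imwrite('pics/w28r.png',cv2.resize(f[100:340,200:440,::-1],None,fx=2.4,fy=2.4,interpolation=cv2.INTER_CUBIC))
t=load('top28')['frame'];cv2.imwrite('pics/t28z.png',cv2.resize(t[100:300,185:475,::-1],None,fx=2.75,fy=2.75,interpolation=cv2.INTER_CUBIC))
E
```

```text
t: 47.95
position: [0.6115, 0.1189, 0.2271]
ee_rot: [3.138, -0.143, 0.0]
force: [0.9, -0.1, 0.4]
width: 0.75
```

View pics/w28r.png

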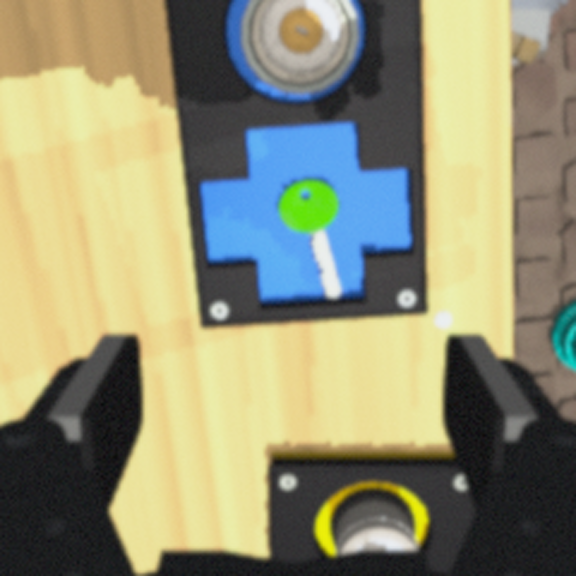

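View pics/t28z.png

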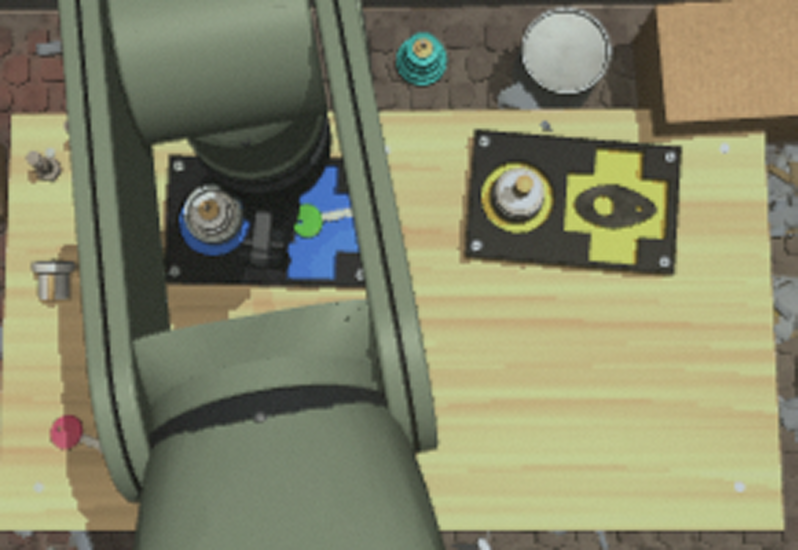

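All parts are in place: the key lies flat and wholly on the blue floor (zoom tip (333,295) just inside the end wall), the ring sits level on the flange (zoom centre about (300,35)), and the knob and plate are in the yellow tray. The robot touches nothing, so I'm handing in.

```bash
python3 - <<'E'
from plant import sign_off
print(sign_off())
E
```

```text
the job is handed in; nothing more can be done
None
```

I placed all five parts and handed the job in at about 48 s of the 115 s. `sign_off()` reports no verdict, so what follows is from my last checks, taken with the gripper at 0.23 m and clear of everything.

**Blue tray**
- **Cylinder:** it stands in the round recess, about 1 to 2 mm off centre.
- **Ring:** it looks level on the flange. I judged its centring by eye in the pictures and did not measure its final height.
- **Green key:** head and blade tip both measure about 53 mm high, so it lies flat on the floor. The key lies about 13° askew to the recess, with its centre at about (+4, -47) mm in the tray frame. Its tip is about 2 to 3 mm from the end wall.

**Yellow tray**
- **Knob:** it stands upright in the round recess, at about (+1, +48) mm.
- **Plate:** it lies in the long recess, at about (-1, -34) mm.

The pink key and the small cam lock are where they started in the top picture, and I did not touch the turquoise look-alike.

**Errors and disagreements:** the top and side cameras differed by about 1 to 2.5 mm, within calibration. I overshot the yellow tray by about 35 mm when bringing in the plate and corrected it before lowering. No unusual forces showed in any reading.

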